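# Clamp a flow cell with a recessed thumbwheel

## Robot

A 7-joint arm with a two-finger parallel gripper is mounted at the origin on a cart in front of the work surface, level with it; the furniture and walls round the work are solid. World frame = base frame: x ahead of the robot, y to its left, z up, the work surface at z = 0. Lengths are in m, angles in rad, forces in N, time in s.
With the tool pointing down it reaches from about 0.425 to 0.875 m from the base axis. Payload 4.7 kg.
Tool frame: the origin (TCP) lies on the centre line of the jaws, within the pads' length; the fingertips stand 19 mm ahead of it and the grasp point (between the pads) is the TCP (ctrl.nose_length is the distance from the TCP to the fingertips, in m); z points along the fingers, x is the direction in which the jaws open and shut, and the axes are right-handed (so a half turn about z gives the same grasp; the last joint's range is limited). The gripper opens to 87 mm and grips with 3 to 60 N. Pads are 19 mm wide; open, the fingers measure 117 mm over their backs; the gripper's body (75 mm by 190 mm) begins 51 mm behind the grasp point.
Start: joints at [-1.137, 0.321, -0.07, 1.45, 0.023, 1.371, -0.057], TCP at [0.265, 0.594, 0.242] pointing down, gripper open.
Joint ranges: [-2.86, 2.86], [-0.3, 2.09], [-1.38, 1.24], [0.06, 2.45], [-1.56, 4.7], [0.09, 2.05], [-2.69, 2.69]. Speed limits (rad/s): [2.57, 2.57, 3.14, 3.14, 3.14, 3.14, 3.14].

## Interface

Orientations are given as a rotation vector (axis times angle).
In Python, from bench import ctrl gives the robot as it stands. The module is installed in compiled form; this text tells all that it offers.
- The arm moves only by the shell command python3 -m crank 'ROWS' [OPENING] [FORCE]. ROWS is a JSON object of lists of equal length, an entry for each row: "dp": the shift along the tool's x, y, z in cm, a list of three; "delta_rot": the turn, a rotation vector about the tool's x, y, z in rad, a list of three. In form: {"dp": [[x, y, z], ...], "delta_rot": [[rx, ry, rz], ...]}. A call has exactly 8 rows; each row shifts and turns the commanded pose from where the row before left it, along the tool's axes as they then stand; what a row does not reach is not made up. A row lasts 1/10 s, in which the tool goes at most 50 mm and 8.59 degrees, less where a joint would pass 70% of its speed; a pose out of reach is approached as far as the arm can. A call with a gripper value outside its range is refused whole. OPENING is the finger opening in cm, from 0 to 8.7, set as the call begins (- or left out, the last holds). The fingers move at their own pace and stop on an object; FORCE is the grip in N (left out, the last holds). Time passes only in rows, so rows that do not move let the fingers close, or fill a call up. It gives the time, the measured TCP pose, the force and the opening at its end, in the units of the state.
- ctrl.get_state(): the state, without advancing time (a new reading comes with each control period).
- ctrl.get_image(name): name is "side" or "top"; returns the picture (400x640x3 uint8, blue, green, red); there is no depth.
- ctrl.camera_info(name): a dict with "camera_matrix" (3x3 intrinsics, pixels), "D" ([k1, k2, p1, p2, k3] as OpenCV has them; the pictures are not rectified), "xyz" and "orientation" of the camera in the world. Camera axes: x right, y down, z forward; pixel columns grow to the right and rows downward; lengths in m; the calibration is good to about 2 mm. A picture is of the moment at which its call begins. camera_info takes no time and is no camera call.
- ctrl.close_job(): hands the job in, once; it reports no verdict.
The state is a dict: "time": time; "joint_positions": joint angles; "qd": joint speeds; "joint_torque": joint torques, N m; "position": TCP position; "tool_rot": TCP orientation; "ft_force": force on the tool from outside, world axes, zero at the start; "torque": the same for the moment, N m; "grip_width": opening from 0.0 (shut) to 1.0 (fully open).
Only numpy, scipy, OpenCV 4.12 (cv2) and the standard library are available. Lean on these libraries where they do the work, as an engineer would, in place of code of your own. Each camera call takes 0.05 s, during which the arm holds its last target.

## Task

Take the flow cell out of its storage rack and stand it upright on the bed of the clamp, lengthwise between the jaws; the rack lets you take it only by its ends and the clamp only by its broad faces, so set it down on the worktop in between and take it again the other way, and never drop it. Then, with a closed fingertip pressed lightly on the exposed rim of the thumbwheel, roll the wheel stroke by stroke until the cell is tight against the fixed stop and the spring pad is pressed home, and leave it clamped. Move the jaw by its wheel only, do not force the clamp, and leave the tape roll, tube tee and hex key where they are.

Things in the scene. Friction and masses are not known exactly. Their poses are not given: they have to be found in the camera images.
- cell_center (a point): centre of the loose flow cell, half-way up: an upright black block 46 mm long (its x) x 22 mm wide (its y) x 40 mm high (its z), about 0.1 kg, round windows on the two broad faces (normal to y), two hose stubs 7 mm high on top. At the start it stands in the rack with its underside 14 mm above the worktop. The two ends (x) are alike and may be swapped.
- rack: grey rack, origin under its centre; foot 84 x 62 x 6 mm, floor block 8 mm high on it (floor 14 mm above the worktop). Two upright cheeks (36 mm long in x, 7 mm thick) stand 2 mm beside the cell's broad faces, at y = +-13 to 20 mm, up to 58 mm (4 mm above the cell's top), so only the cell's two ends (x), 5 mm past the cheeks, can be taken; lift it straight up. Half-way to the clamp is free worktop.
- clamp: fixed clamp, 180 x 64 mm, origin under its centre, base 8 mm thick. Along its x: grey wheel housing (x -78 to -18 mm, 40 mm wide, top about 46 mm above the worktop), moving jaw, raised bed, fixed stop (face at x = +66 mm, 34 mm wide). Stop and jaw rise to about 66 mm above the worktop, 8 mm above a cell on the bed, so fingers find no room at the cell's ends; the sides (y) are open.
- bed_top (a point): point on the bed's top surface, 18 mm above the worktop, at x = +37 mm in the clamp: place the cell's underside with its centre here, its length along the clamp's x. The bed is 22 mm wide. The clear space along x is 55 to 60 mm at the start (5 to 7 mm either side of a cell at about this point).
- jaw: aluminium moving jaw, 16 mm thick, 30 mm wide, slides 22 mm along the clamp's +x towards the fixed stop. When fully open its frame is the clamp's (up to 1.5 mm higher or lower); its front face is at its x = +2 mm, the pad's at x = +6 mm. Starts 0 to 5 mm closed. A friction of about 4.5 N holds it wherever it is left; turning the wheel moves it.
- pad (a joint): spring pad, black, 20 x 24 mm, on the front of the jaw: 0 = out (stands 4 mm proud of the jaw), 0.004 m = pressed home; spring of 0.9 N per mm, then a hard stop.
- wheel_top (a point): fixed point, nominal top of the exposed rim, 51 mm above the worktop, axes as the clamp's. The head (housing, wheel, jaw) is set at a different height each time: the rim's real top is up to 1.5 mm below or above this point and must be felt for; it does not give. The dark knurled wheel is 34 mm in diameter, 12 mm wide, stands 5 mm out of the housing; its axle lies level along the clamp's y.
- thumbwheel (a joint): angle of the wheel in rad. Pushing the rim's top along the clamp's +x turns it up and closes the jaw by half of the rim's travel (1 rad = 17 mm of rim = 8.5 mm of jaw). It takes about 2.5 N along the rim, about 4 N against the pad spring (a press of 5 to 10 N grips enough), then goes tight and the fingertip slips.
- tape: bystander: black tape roll lying flat, 56 mm across, 19 mm high, origin under its centre
- tee: bystander: white tube tee lying flat, 30 x 50 x 12 mm, origin under its centre
- key: bystander: black hex key lying flat, 30 x 82 x 6 mm, origin under its centre
Things that resemble listed ones, but are neither listed nor needed, are in the scene too. Leave any blue look-alike of the part that bears cell_center alone.

How it is judged:
By the outcome, as a careful person would: the job done as asked, in the order asked, and still so for the second after the job is handed in, with the robot touching nothing.
It also fails if it takes over 72 s, if anything falls off the work surface, if the arm or the gripper's body presses on something with over 40 N, if the wrist force passes 120 N, or if a joint passes its speed limit or range.

## Working session

There is one attempt and no reset: what is moved stays moved. The work goes in short steps, Python scripts to look and compute and a shell command to move; the robot and the scene stay as the last step left them, time stands still between calls to the robot, and variables do not carry over. Pictures are saved under pics/ and viewed, and the job is handed in when it is done.

```bash
mkdir -p pics; ls; python3 - <<'E'
from bench import ctrl
import cv2
s=ctrl.get_state()
print(s)
for n in("side","top"):
    print(ctrl.camera_info(n)); cv2.imwrite(f"pics/{n}0.png",ctrl.get_image(n))
print(ctrl.nose_length)
E
```

```text
pics
{'time': 0.0, 'joint_positions': array([-1.13689292,  0.32182014, -0.07010206,  1.45167316,  0.02260305,
        1.37080227, -0.05691205]), 'qd': array([-0.00109335, -0.00094055, -0.00201443,  0.00077394, -0.0005713 ,
        0.00216687, -0.00021556]), 'joint_torque': array([-5.81726249e-05, -4.91290033e+01, -4.03976664e-01, -3.12530673e+01,
       -6.38409681e-02,  4.35607194e-02,  1.75577734e-04]), 'position': array([0.26475111, 0.59306957, 0.2404644 ]), 'tool_rot': array([ 2.63457939e+00,  1.70925168e+00, -2.43785226e-03]), 'ft_force': array([-1.33726396,  0.61462889,  0.19777474]), 'torque': array([-0.0040626 ,  0.01934465,  0.01934241]), 'grip_width': 0.9999786375593664}
{'camera_matrix': array([[500.578011  ,   0.        , 317.94535869],
       [  0.        , 500.578011  , 200.81396254],
       [  0.        ,   0.        ,   1.        ]]), 'D': array([0.0072365, 0.       , 0.       , 0.       , 0.       ]), 'xyz': array([0.37493232, 0.6836817 , 0.69018407]), 'orientation': array([-0.41915447,  2.7424477 , -1.22186569])}
{'camera_matrix': array([[395.97801539,   0.        , 317.53611822],
       [  0.        , 395.97801539, 203.78839186],
       [  0.        ,   0.        ,   1.        ]]), 'D': array([-0.00717251,  0.        ,  0.        ,  0.        ,  0.        ]), 'xyz': array([0.42567377, 0.03191453, 0.95060069]), 'orientation': array([-2.13738046,  2.16639084, -0.14430127])}
0.019
```

View pics/side0.png

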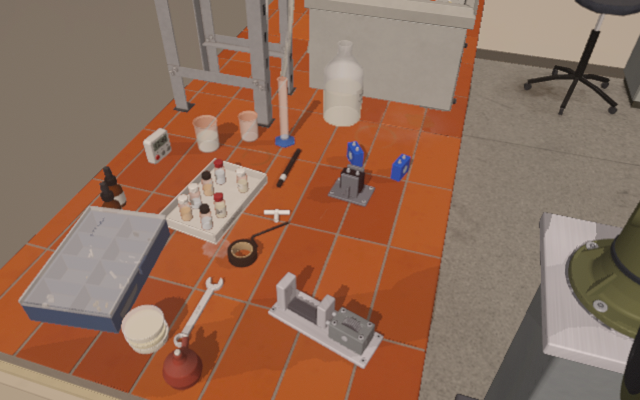

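View pics/top0.png

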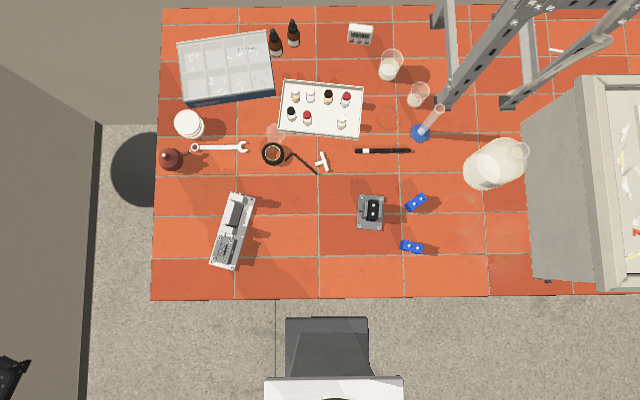

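```bash
cat > h.py <<'E'
import cv2,numpy as np
from bench import ctrl
from scipy.spatial.transform import Rotation as R
def cam(n):
    c=ctrl.camera_info(n); return np.array(c["camera_matrix"]),np.array(c["D"]),np.array(c["xyz"]),R.from_rotvec(c["orientation"]).as_matrix()
def proj(n,P):
    K,D,t,M=cam(n); Rc=M.T
    return cv2.projectPoints(np.atleast_2d(np.array(P,float)),cv2.Rodrigues(Rc)[0],-Rc@t,K,D)[0][:,0]
def ray(n,uv):
    K,D,t,M=cam(n); p=cv2.undistortPoints(np.array([[uv]],float),K,D)[0,0]
    d=M@np.array([p[0],p[1],1]); return t,d/np.linalg.norm(d)
def plane(n,uv,z):
    t,d=ray(n,uv); return t+d*(z-t[2])/d[2]
def tri(uvs,uvt):
    A=[];b=[]
    L=[ray("side",uvs),ray("top",uvt)]
    for t,d in L:
        Q=np.eye(3)-np.outer(d,d);A.append(Q);b.append(Q@t)
    X=np.linalg.lstsq(np.vstack(A),np.hstack(b),rcond=None)[0]
    return X,[float(np.linalg.norm(np.cross(X-t,d))) for t,d in L]
def crop(img,x0,y0,x1,y1,f,name):
    cv2.imwrite("pics/"+name,cv2.resize(img[y0:y1,x0:x1],None,fx=f,fy=f,interpolation=cv2.INTER_CUBIC))
E
python3 - <<'E'
from h import *
for n in("side","top"):
    print(n,proj(n,[[.5,0,0],[.6,0,0],[.5,.1,0]]).round(0).tolist())
s=cv2.imread("pics/side0.png");t=cv2.imread("pics/top0.png")
crop(s,310,130,420,210,7,"s_rack.png");crop(s,260,265,390,365,6,"s_clamp.png")
crop(t,340,180,440,265,7,"t_rack.png");crop(t,200,185,270,275,6,"t_clamp.png")
E
```

```text
side [[356.0, 227.0], [307.0, 216.0], [342.0, 264.0]]
top [[331.0, 226.0], [330.0, 185.0], [289.0, 226.0]]
```

View pics/s_rack.png

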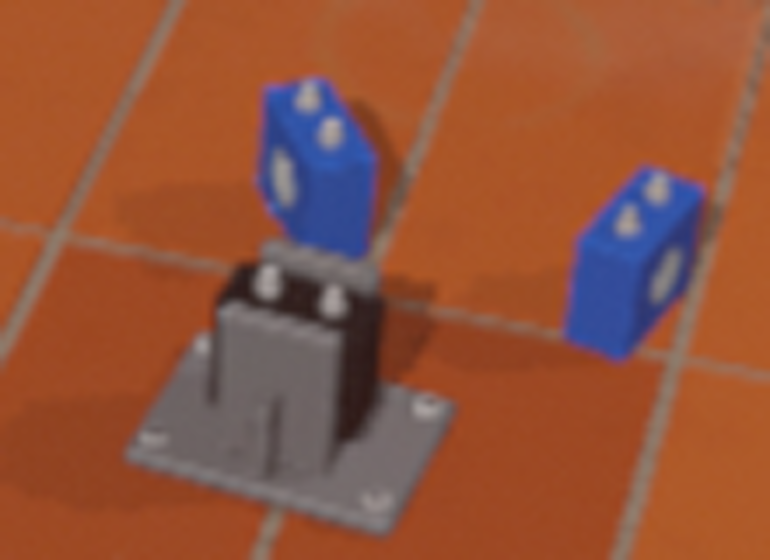

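View pics/t_rack.png

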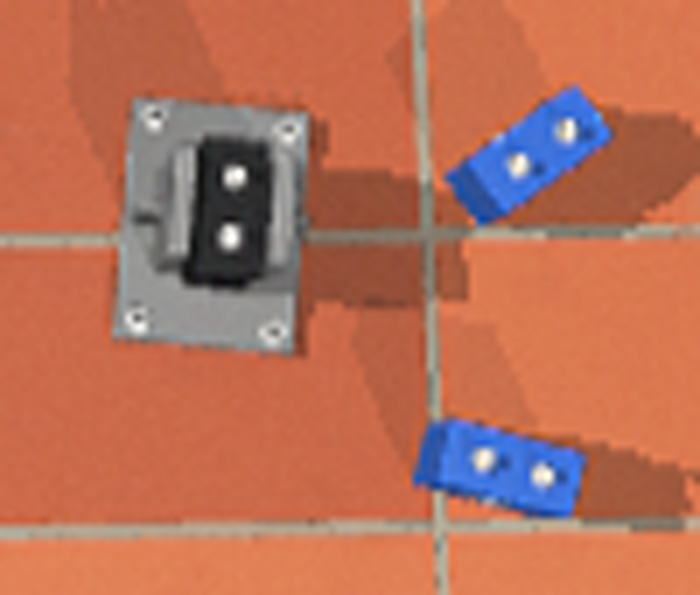

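View pics/s_clamp.png

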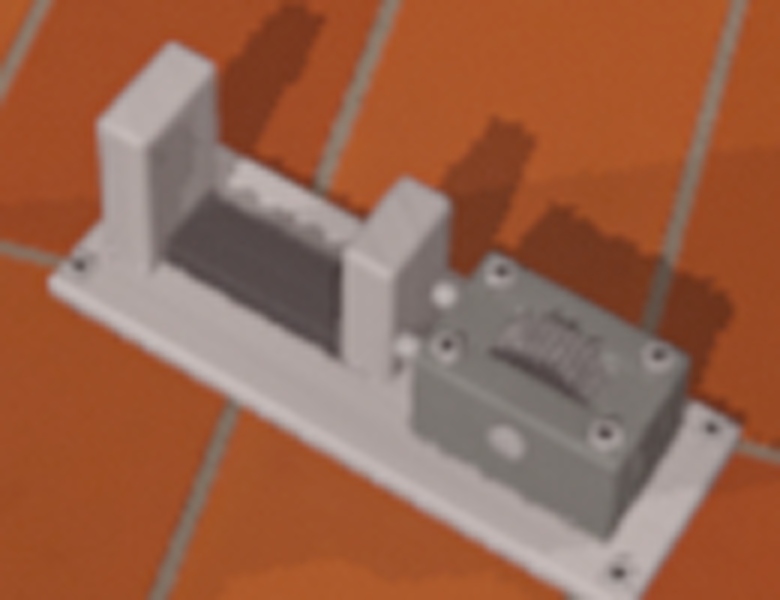

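View pics/t_clamp.png

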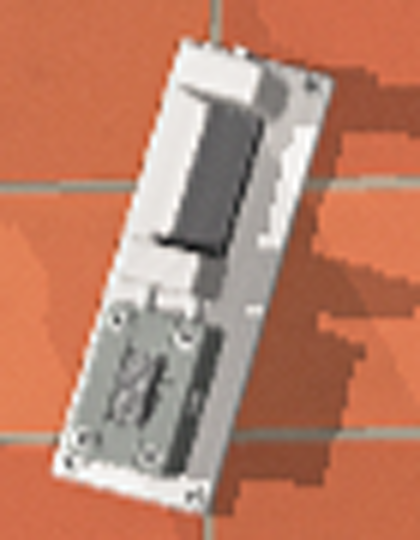

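The candidates for the cell are the black block between the rack cheeks at side (352,182) and top (373,209), and two blue blocks at side (356,155) and (401,168). The black one is in the rack and matches the description, so I choose it; the close crops confirm this. The blue ones are decoys. The clamp is at side (325,322) and top (232,230), with the wheel end towards the robot. Next I fit the poses.

```bash
cat > fit.py <<'E'
from h import *
from scipy.optimize import least_squares
def fit(obs,x0,sig=0.0015):
    # obs: list (cam, local pts, px); unknown x,y,yaw + small per-camera world offset
    def f(p):
        r=[]
        c,s=np.cos(p[2]),np.sin(p[2])
        for n,L,px in obs:
            o=p[3:6] if n=="side" else p[6:9]
            L=np.array(L); W=np.c_[p[0]+c*L[:,0]-s*L[:,1],p[1]+s*L[:,0]+c*L[:,1],L[:,2]+(p[9] if len(p)>9 else 0)]+o
            r.append((proj(n,W)-np.array(px)).ravel()/0.5)
        return np.r_[np.hstack(r),p[3:9]/sig]
    s=least_squares(f,np.r_[x0,np.zeros(6)])
    return s.x,s.fun
E
cat > m.py <<'E'
from fit import *
def S(o,f,l): return [(o[0]+(x+.5)/f-.5,o[1]+(y+.5)/f-.5) for x,y in l]
rs=S((310,130),7,[(197,337),(453,405),(388,533),(128,455)])
rt=S((340,180),7,[(135,100),(309,113),(296,353),(114,339)])
# world order: top-view up=+x, left=+y
print("rack corners top@6mm",[plane("top",p,.006).round(4)[:2].tolist() for p in rt])
print("rack corners side@6mm",[plane("side",p,.006).round(4)[:2].tolist() for p in rs])
ct=S((340,180),7,[(200,135),(272,142),(260,288),(185,278)])
print("cell top@54",[plane("top",p,.054).round(4)[:2].tolist() for p in ct])
a,b=S((310,130),7,[(270,265),(335,287)]);c,d=S((340,180),7,[(235,168),(230,230)])
print("stubs",tri(a,c),tri(b,d))
ks=S((260,265),6,[(50,280),(742,428),(632,598)])
kt=S((200,185),6,[(183,40),(333,75),(207,515),(52,475)])
print("clamp top@8",[plane("top",p,.008).round(4)[:2].tolist() for p in kt])
print("clamp side@8",[plane("side",p,.008).round(4)[:2].tolist() for p in ks])
E
python3 m.py; python3 - <<'E'
from h import *
s=cv2.imread("pics/side0.png");t=cv2.imread("pics/top0.png")
crop(s,265,270,345,330,10,"s_c1.png");crop(s,310,300,390,360,10,"s_c2.png")
print(R.from_rotvec(ctrl.get_state()["tool_rot"]).as_matrix().round(3))
E
```

```text
rack corners top@6mm [[0.5759, -0.0689], [0.5706, -0.1288], [0.4879, -0.1214], [0.4935, -0.0595]]
rack corners side@6mm [[0.5712, -0.1272], [0.4893, -0.1198], [0.4951, -0.0582], [0.5761, -0.068]]
cell top@54 [[0.5564, -0.0847], [0.5538, -0.1082], [0.506, -0.1027], [0.5096, -0.0784]]
stubs (array([ 0.54328795, -0.09418492,  0.06579021]), [0.000520452787403333, 0.0005204527874022713]) (array([ 0.52343833, -0.09216276,  0.06410989]), [0.0004924163429797446, 0.0004924163429802312])
clamp top@8 [[0.5862, 0.2419], [0.5711, 0.1814], [0.3975, 0.2295], [0.4137, 0.2906]]
clamp side@8 [[0.5881, 0.2409], [0.399, 0.2297], [0.4154, 0.2859]]
[[ 0.408  0.913 -0.001]
 [ 0.913 -0.408 -0.002]
 [-0.002  0.    -1.   ]]
```

View pics/s_c1.png

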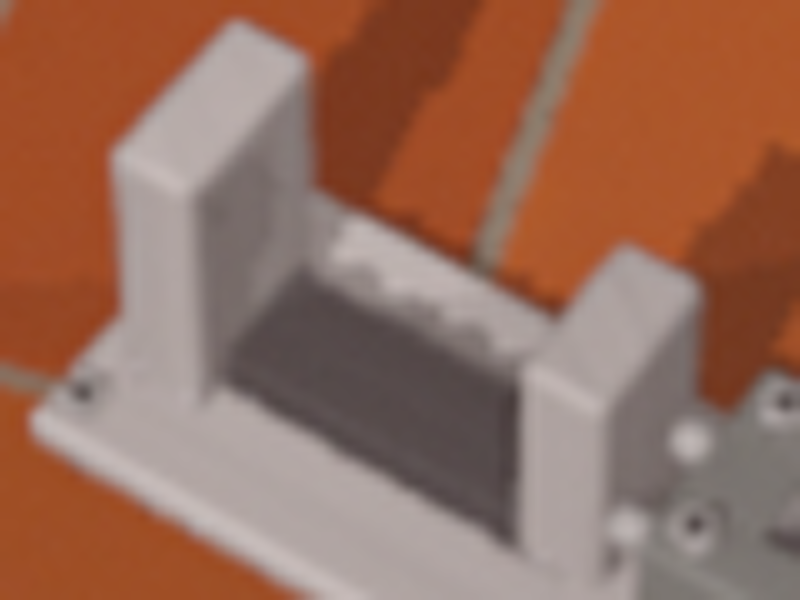

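View pics/s_c2.png

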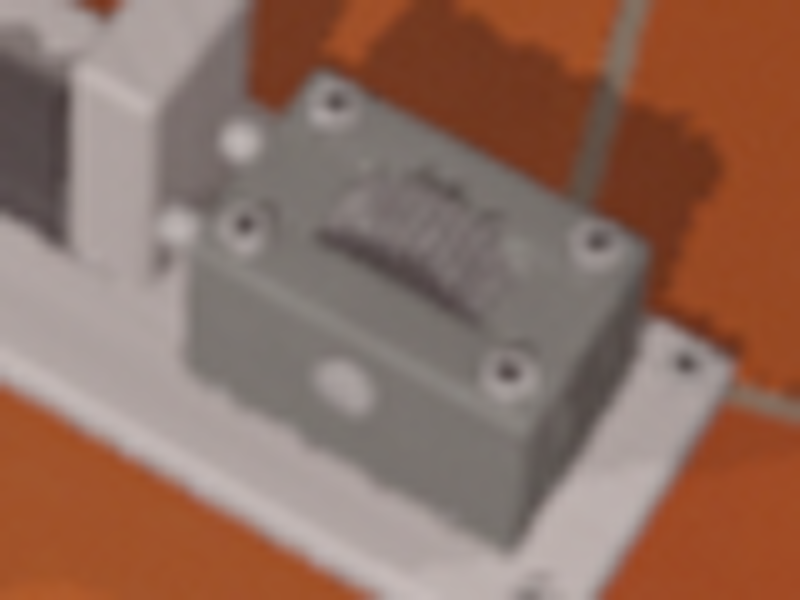

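```bash
cat >> m.py <<'E'
print("----")
RL=[(.042,.031,.006),(.042,-.031,.006),(-.042,-.031,.006),(-.042,.031,.006)]
p,r=fit([("top",RL,rt),("side",[RL[1],RL[2],RL[3],RL[0]],rs)],[.53,-.095,-.09])
print("rack",p.round(4),(r[:-6]*.5).round(1)); 
# rs order: (197,337) etc
KL=[(.09,.032,.008),(.09,-.032,.008),(-.09,-.032,.008),(-.09,.032,.008)]
s1=S((265,270),10,[(30,425),(308,62),(190,192)]); s2=S((310,300),10,[(738,360)])
s3=S((260,265),6,[(632,600)])
stop=[(.066,-.017,.066),(.066,.017,.066)]
q,r=fit([("top",KL,kt),("side",[KL[0]]+stop+[KL[2]],s1+s2)],[.49,.235,-.275])
print("clamp",q.round(4),(r[:-6]*.5).round(1))
CL=[(.023,.011,.054),(.023,-.011,.054),(-.023,-.011,.054),(-.023,.011,.054)]
c,r=fit([("top",CL,ct)],[.53,-.095,-.09])
print("cell",c.round(4),(r[:-6]*.5).round(1))
E
sed -i 's/^print("rack corners side.*$/rs=rs/' m.py; python3 m.py | sed -n '/----/,$p'
```

```text
----
rack [ 5.326e-01 -9.450e-02 -9.770e-02  5.000e-04  2.000e-04 -7.000e-04
 -5.000e-04 -2.000e-04 -3.000e-04] [-0.4 -0.4  0.3 -0.1 -0.   0.3  0.1  0.1 -0.  -0.4  0.6  0.   0.5 -0.
 -0.9  0.2]
clamp [ 4.930e-01  2.355e-01 -2.720e-01  7.000e-04 -3.000e-04 -1.000e-04
 -7.000e-04  3.000e-04 -2.000e-04] [-0.2 -0.5  0.2  0.3  0.1  0.2 -0.1 -0.2 -0.4 -0.5  0.4 -0.4 -0.3  0.9
  0.4 -0.1]
cell [ 5.314e-01 -9.350e-02 -1.251e-01 -0.000e+00 -0.000e+00 -0.000e+00
  0.000e+00 -0.000e+00  2.000e-04] [ 0.3  0.3 -0.4  0.4 -0.5 -0.5  0.6 -0.2]
```

```bash
cat > go.py <<'E'
# prints what remains to a target TCP (x,y,z) & yaw of tool x, in tool axes (cm, rad)
import sys
from h import *
def rem(x,y,z,yaw):
    s=ctrl.get_state(); M=R.from_rotvec(s["tool_rot"]).as_matrix()
    c,sn=np.cos(yaw),np.sin(yaw)
    T=np.array([[c,sn,0],[sn,-c,0],[0,0,-1.]])
    d=M.T@(np.array([x,y,z])-s["position"])*100
    r=R.from_matrix(M.T@T).as_rotvec()
    print("t",round(s["time"],2),"pos",np.round(s["position"],4),"yaw",round(float(np.arctan2(M[1,0],M[0,0])),3),"F",np.round(s["ft_force"],2),"grip",round(s["grip_width"]*8.7,2))
    print("remaining dp cm",d.round(2),"after-rot axes",(T.T@(np.array([x,y,z])-s["position"])*100).round(2),"rot",r.round(3))
if __name__=="__main__": rem(*map(float,sys.argv[1:5]))
E
python3 go.py .5325 -.094 .16 -.10
python3 -m crank '{"dp":[[0,0,0],[0,0,0],[0,0,0],[0,0,0],[0,0,0],[0,0,0],[0,0,0],[0,0,0]],"delta_rot":[[0,0,0.145],[0,0,0.145],[0,0,0.145],[0,0,0.145],[0,0,0.145],[0,0,0.145],[0,0,0.145],[0,0,0.145]]}' 8.7 20
python3 go.py .5325 -.094 .16 -.10
```

```text
t 0.1 pos [0.2648 0.5931 0.2406] yaw 1.151 F [-0.33 -0.06 -0.3 ] grip 8.7
remaining dp cm [-51.82  52.45   8.15] after-rot axes [33.5  65.7   8.06] rot [1.000e-03 1.000e-03 1.251e+00]
time: 0.9
position: [0.2648, 0.5933, 0.2409]
tool_rot: [3.14, -0.023, -0.001]
ft_force: [0.5, 0.1, 0.0]
grip_width: 0.999
t 0.9 pos [0.2648 0.5933 0.2409] yaw -0.015 F [0.45 0.14 0.01] grip 8.69
remaining dp cm [27.8  68.31  8.15] after-rot axes [33.5  65.71  8.09] rot [0.001 0.    0.085]
```

```bash
python3 -m crank '{"dp":[[0,0,0],[2.1,4.1,0],[2.1,4.1,0],[2.1,4.1,0],[2.1,4.1,0],[2.1,4.1,0],[2.1,4.1,0],[2.1,4.1,0]],"delta_rot":[[0,0,0.085],[0,0,0],[0,0,0],[0,0,0],[0,0,0],[0,0,0],[0,0,0],[0,0,0]]}'
python3 go.py .5325 -.094 .16 -.10
python3 -m crank '{"dp":[[2.1,4.1,0],[2.1,4.1,0],[2.1,4.1,0],[2.1,4.1,0],[2.1,4.1,0],[2.1,4.1,0],[2.1,4.1,0],[2.1,4.1,0]],"delta_rot":[[0,0,0],[0,0,0],[0,0,0],[0,0,0],[0,0,0],[0,0,0],[0,0,0],[0,0,0]]}'
python3 go.py .5325 -.094 .16 -.10
```

```text
time: 1.7
position: [0.3846, 0.292, 0.2413]
tool_rot: [3.138, -0.147, -0.0]
ft_force: [1.3, -0.1, 0.5]
grip_width: 0.993
t 1.7 pos [0.3846 0.292  0.2413] yaw -0.094 F [ 1.25 -0.13  0.55] grip 8.64
remaining dp cm [18.35 37.04  8.12] after-rot axes [18.57 36.93  8.13] rot [0.    0.    0.006]
time: 2.5
position: [0.521, -0.05, 0.2415]
tool_rot: [-3.138, 0.147, -0.0]
ft_force: [0.3, 0.8, 0.3]
grip_width: 1.0
t 2.5 pos [ 0.521  -0.05    0.2415] yaw -0.094 F [0.28 0.85 0.3 ] grip 8.7
remaining dp cm [1.56 4.28 8.15] after-rot axes [1.59 4.26 8.15] rot [-0.001 -0.     0.006]
```

```bash
python3 -m crank '{"dp":[[0.8,2.1,2],[0.8,2.1,2],[0,0,3],[0,0,3],[0,0,2.1],[0,0,1],[0,0,0],[0,0,0]],"delta_rot":[[0,0,0.006],[0,0,0],[0,0,0],[0,0,0],[0,0,0],[0,0,0],[0,0,0],[0,0,0]]}'
python3 go.py .5325 -.094 .041 -.10
python3 - <<'E'
from h import *
crop(ctrl.get_image("side"),300,110,400,210,6,"a_s.png");crop(ctrl.get_image("top"),320,150,430,250,6,"a_t.png")
E
```

```text
time: 3.3
position: [0.5333, -0.0917, 0.1113]
tool_rot: [3.138, -0.157, 0.002]
ft_force: [0.6, 0.2, -0.6]
grip_width: 1.003
t 3.3 pos [ 0.5333 -0.0917  0.1113] yaw -0.1 F [ 0.65  0.22 -0.6 ] grip 8.73
remaining dp cm [-0.06  0.23  7.03] after-rot axes [-0.05  0.23  7.03] rot [-0.    -0.001 -0.   ]
```

View pics/a_s.png

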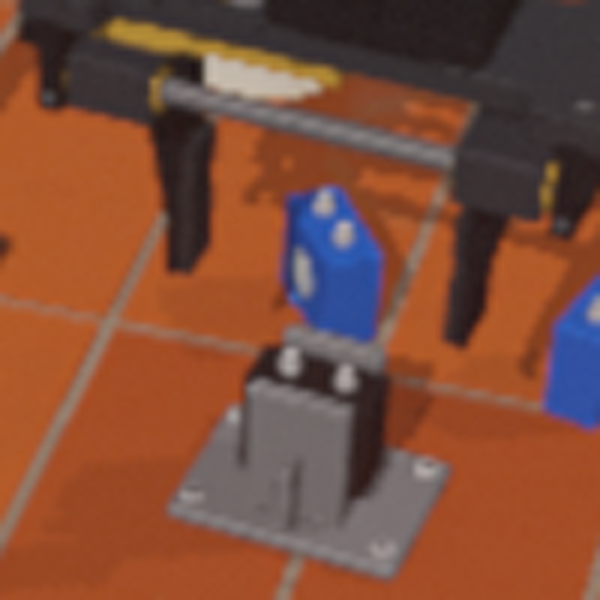

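View pics/a_t.png

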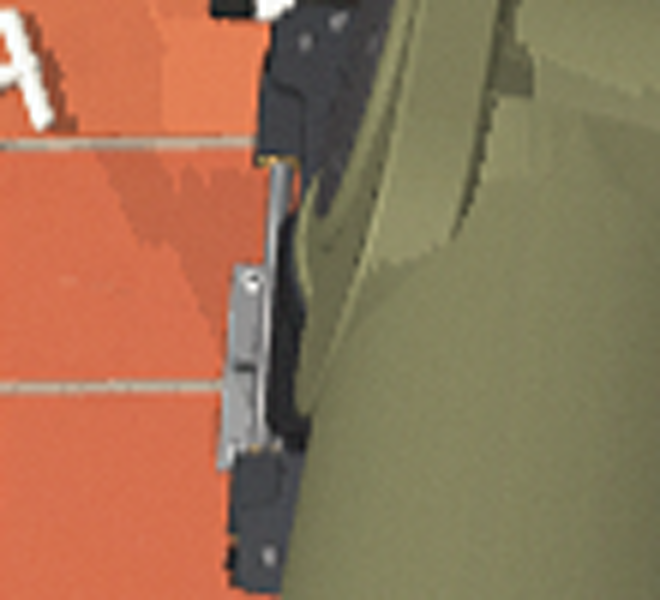

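```bash
python3 -m crank '{"dp":[[0,0.1,1],[0,0.1,1.5],[0,0,1.5],[0,0,1.5],[0,0,1],[0,0,0.5],[0,0,0],[0,0,0]],"delta_rot":[[0,0,0],[0,0,0],[0,0,0],[0,0,0],[0,0,0],[0,0,0],[0,0,0],[0,0,0]]}'
python3 go.py .5325 -.094 .041 -.10
python3 -m crank '{"dp":[[0,0,0],[0,0,0],[0,0,0],[0,0,0],[0,0,0],[0,0,0],[0,0,0],[0,0,0]],"delta_rot":[[0,0,0],[0,0,0],[0,0,0],[0,0,0],[0,0,0],[0,0,0],[0,0,0],[0,0,0]]}' 4.0 15
python3 go.py .5325 -.094 .041 -.10
```

```text
time: 4.2
position: [0.5329, -0.0938, 0.0408]
tool_rot: [3.138, -0.157, 0.001]
ft_force: [1.3, -0.1, 0.9]
grip_width: 1.002
t 4.2 pos [ 0.5329 -0.0938  0.0408] yaw -0.1 F [ 1.26 -0.1   0.86] grip 8.71
remaining dp cm [-0.03  0.03 -0.02] after-rot axes [-0.03  0.03 -0.02] rot [ 0.    -0.001 -0.   ]
time: 5.0
position: [0.5327, -0.0936, 0.0406]
tool_rot: [-3.138, 0.157, -0.0]
ft_force: [1.0, -0.2, -0.9]
grip_width: 0.529
t 5.0 pos [ 0.5327 -0.0936  0.0406] yaw -0.1 F [ 0.96 -0.22 -0.88] grip 4.6
remaining dp cm [-0.01  0.05 -0.04] after-rot axes [-0.01  0.05 -0.04] rot [-0. -0.  0.]
```

```bash
python3 -m crank '{"dp":[[0,0,0],[0,0,-0.5],[0,0,-1],[0,0,-1.5],[0,0,-2],[0,0,-2],[0,0,-1],[0,0,0]],"delta_rot":[[0,0,0],[0,0,0],[0,0,0],[0,0,0],[0,0,0],[0,0,0],[0,0,0],[0,0,0]]}' 4.0 25
python3 go.py .513 .07 .06 -.272
python3 - <<'E'
from h import *
crop(ctrl.get_image("side"),290,90,410,210,5,"b_s.png")
E
```

```text
time: 5.8
position: [0.5338, -0.0937, 0.1227]
tool_rot: [-3.137, 0.157, -0.006]
ft_force: [0.9, -0.2, -1.9]
grip_width: 0.525
t 5.8 pos [ 0.5338 -0.0937  0.1227] yaw -0.1 F [ 0.91 -0.22 -1.91] grip 4.57
remaining dp cm [ -3.73 -16.08   6.27] after-rot axes [ -6.41 -15.21   6.27] rot [-0.001 -0.004  0.172]
```

View pics/b_s.png

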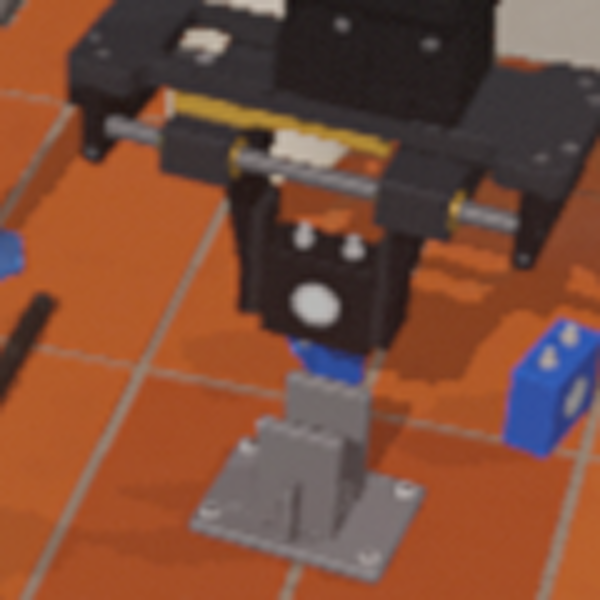

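The cell is held square by its ends with the window showing (side ~(353,151)), and it is clear of the rack. Next I carry it to the free worktop.

```bash
python3 -m crank '{"dp":[[0,0,0],[0,0,0],[-1.1,-2.6,0],[-1.3,-3,0],[-1.3,-3,0.5],[-1.3,-3,1],[-1.1,-2.6,1],[-0.3,-1,1]],"delta_rot":[[0,0,0.1],[0,0,0.072],[0,0,0],[0,0,0],[0,0,0],[0,0,0],[0,0,0],[0,0,0]]}'
python3 go.py .513 .07 .0275 -.272
python3 -m crank '{"dp":[[0,0,2],[0,0,1.5],[0,0,1],[0,0,0.8],[0,0,0.3],[0,0,0],[0,0,0],[0,0,0]],"delta_rot":[[0,0,0],[0,0,0],[0,0,0],[0,0,0],[0,0,0],[0,0,0],[0,0,0],[0,0,0]]}'
python3 go.py .513 .07 .0275 -.272
```

```text
time: 6.65
position: [0.5102, 0.0735, 0.0841]
tool_rot: [-3.113, 0.419, 0.004]
ft_force: [-0.8, -0.2, -1.5]
grip_width: 0.526
t 6.65 pos [0.5102 0.0735 0.0841] yaw -0.267 F [-0.78 -0.2  -1.49] grip 4.58
remaining dp cm [0.37 0.26 5.65] after-rot axes [0.36 0.26 5.66] rot [-0.     0.002  0.005]
time: 7.45
position: [0.5122, 0.0701, 0.0302]
tool_rot: [-3.112, 0.426, -0.002]
ft_force: [0.1, 0.1, -1.9]
grip_width: 0.525
t 7.45 pos [0.5122 0.0701 0.0302] yaw -0.272 F [ 0.07  0.14 -1.9 ] grip 4.57
remaining dp cm [ 0.08 -0.01  0.27] after-rot axes [ 0.08 -0.01  0.27] rot [-0.001 -0.001 -0.   ]
```

```bash
python3 -m crank '{"dp":[[0,0,0.1],[0,0,0.1],[0,0,0.1],[0,0,0.05],[0,0,0],[0,0,0],[0,0,0],[0,0,0]],"delta_rot":[[0,0,0],[0,0,0],[0,0,0],[0,0,0],[0,0,0],[0,0,0],[0,0,0],[0,0,0]]}'
python3 go.py .513 .07 .0266 -.272
```

```text
time: 8.25
position: [0.5118, 0.0701, 0.0266]
tool_rot: [-3.112, 0.426, 0.0]
ft_force: [-2.6, -0.5, 5.4]
grip_width: 0.526
t 8.25 pos [0.5118 0.0701 0.0266] yaw -0.272 F [-2.59 -0.51  5.38] grip 4.58
remaining dp cm [ 0.12 -0.02 -0.  ] after-rot axes [ 0.12 -0.02 -0.  ] rot [-0.  0.  0.]
```

```bash
python3 -m crank '{"dp":[[0,0,0],[0,0,0],[0,0,0],[0,0,0],[0,0,-0.5],[0,0,-2],[0,0,-3],[0,0,-3]],"delta_rot":[[0,0,0],[0,0,0],[0,0,0],[0,0,0],[0,0,0],[0,0,0],[0,0,0],[0,0,0]]}' 8.0 20
python3 go.py .512 .07 .11 1.299
python3 -m crank '{"dp":[[0,0,0],[0,0,0],[0,0,0],[0,0,0],[0,0,0],[0,0,0],[0,0,0],[0,0,0]],"delta_rot":[[0,0,-0.145],[0,0,-0.145],[0,0,-0.145],[0,0,-0.145],[0,0,-0.145],[0,0,-0.145],[0,0,-0.145],[0,0,-0.145]]}' 
python3 go.py .512 .07 .11 1.299
python3 - <<'E'
from h import *
crop(ctrl.get_image("side"),290,150,410,270,5,"c_s.png");crop(ctrl.get_image("top"),250,160,370,260,6,"c_t.png")
E
```

```text
time: 9.05
position: [0.5114, 0.0697, 0.112]
tool_rot: [3.112, -0.426, -0.001]
ft_force: [0.2, 0.3, -0.3]
grip_width: 0.916
t 9.05 pos [0.5114 0.0697 0.112 ] yaw -0.272 F [ 0.21  0.3  -0.31] grip 7.97
remaining dp cm [ 0.05 -0.05  0.2 ] after-rot axes [0.05 0.05 0.2 ] rot [ 0.000e+00  1.000e-03 -1.571e+00]
time: 9.85
position: [0.5118, 0.0699, 0.1114]
tool_rot: [2.833, 1.358, 0.001]
ft_force: [-0.5, -0.4, -0.8]
grip_width: 0.916
t 9.85 pos [0.5118 0.0699 0.1114] yaw 0.894 F [-0.47 -0.36 -0.77] grip 7.97
remaining dp cm [0.02 0.01 0.14] after-rot axes [0.02 0.02 0.14] rot [ 0.    -0.    -0.405]
```

View pics/c_s.png

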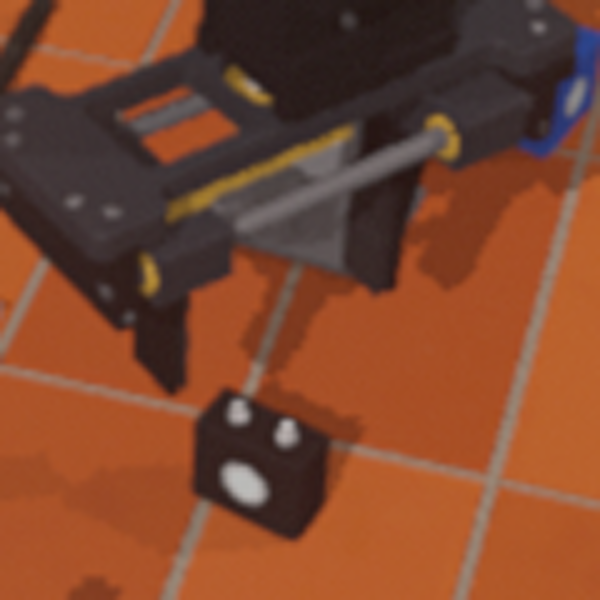

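View pics/c_t.png

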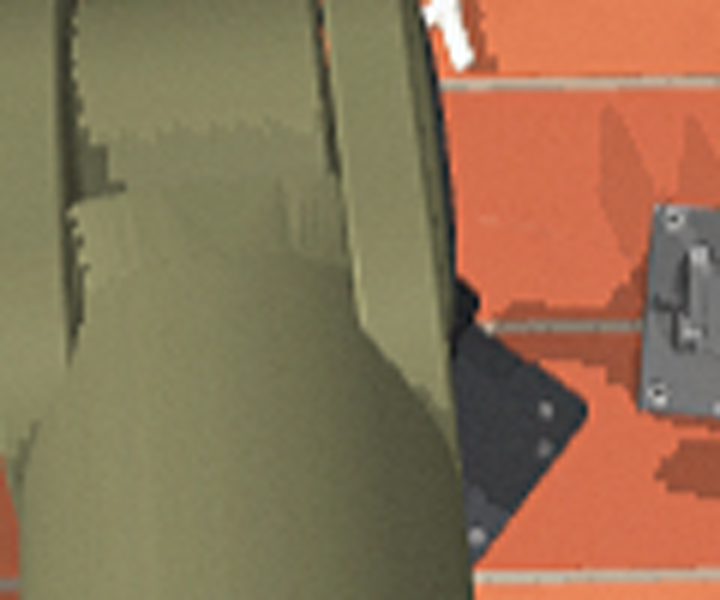

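The cell stands upright on the free worktop at side (342,242). I finish the turn and grip it by its broad faces.

```bash
python3 -m crank '{"dp":[[0,0,0],[0,0,0],[0,0,0],[0,0,1],[0,0,2],[0,0,2],[0,0,2],[0,0,1.4]],"delta_rot":[[0,0,-0.14],[0,0,-0.14],[0,0,-0.125],[0,0,0],[0,0,0],[0,0,0],[0,0,0],[0,0,0]]}' 
python3 go.py .5116 .0699 .027 1.299
python3 -m crank '{"dp":[[0,0,0],[0,0,0],[0,0,0],[0,0,0],[0,0,0],[0,0,0],[0,0,0],[0,0,0]],"delta_rot":[[0,0,0],[0,0,0],[0,0,0],[0,0,0],[0,0,0],[0,0,0],[0,0,0],[0,0,0]]}' 1.5 25
python3 go.py .5116 .0699 .027 1.299
```

```text
time: 10.75
position: [0.5107, 0.0698, 0.0253]
tool_rot: [-2.512, -1.886, 0.003]
ft_force: [-0.1, -0.1, 0.2]
grip_width: 0.921
t 10.75 pos [0.5107 0.0698 0.0253] yaw 1.288 F [-0.11 -0.14  0.25] grip 8.01
remaining dp cm [ 0.04  0.08 -0.17] after-rot axes [ 0.04  0.08 -0.17] rot [-0.001  0.001 -0.011]
time: 11.55
position: [0.5117, 0.07, 0.0272]
tool_rot: [2.508, 1.892, 0.0]
ft_force: [0.1, -1.0, -0.4]
grip_width: 0.277
t 11.55 pos [0.5117 0.07   0.0272] yaw 1.293 F [ 0.13 -0.96 -0.4 ] grip 2.41
remaining dp cm [-0.01 -0.01  0.02] after-rot axes [-0.01 -0.01  0.02] rot [ 0.    -0.    -0.006]
```

```bash
python3 -m crank '{"dp":[[0,0,0],[0,0,0],[0,0,0],[0,0,0],[0,0,0],[0,0,-0.2],[0,0,-0.4],[0,0,-0.4]],"delta_rot":[[0,0,0],[0,0,0],[0,0,0],[0,0,0],[0,0,0],[0,0,0],[0,0,0],[0,0,0]]}' 1.5 25
python3 go.py .5116 .0699 .027 1.299
```

```text
time: 12.35
position: [0.5116, 0.07, 0.0372]
tool_rot: [-2.508, -1.892, 0.0]
ft_force: [0.6, -0.2, -1.3]
grip_width: 0.251
t 12.35 pos [0.5116 0.07   0.0372] yaw 1.293 F [ 0.62 -0.21 -1.33] grip 2.18
remaining dp cm [-0.01  0.01  1.02] after-rot axes [-0.01  0.01  1.02] rot [-0.     0.    -0.006]
```

```bash
python3 -m crank '{"dp":[[0,0,-1],[0,0,-2],[0,0,-3],[0,0,-2.8],[2,0,0],[3,0,0],[3,0,0],[3,0,0]],"delta_rot":[[0,0,-0.006],[0,0,0],[0,0,0],[0,0,0],[0,0,0],[0,0,0],[0,0,0],[0,0,0]]}' 
python3 go.py .5286 .2256 .125 1.299
python3 - <<'E'
from h import *
crop(ctrl.get_image("side"),250,190,410,310,5,"d_s.png")
E
```

```text
time: 13.15
position: [0.541, 0.1782, 0.1247]
tool_rot: [-2.501, -1.9, 0.0]
ft_force: [-0.1, 0.6, -1.5]
grip_width: 0.25
t 13.15 pos [0.541  0.1782 0.1247] yaw 1.3 F [-0.09  0.55 -1.52] grip 2.18
remaining dp cm [ 4.23 -2.47 -0.03] after-rot axes [ 4.23 -2.47 -0.03] rot [-0.001 -0.     0.001]
```

View pics/d_s.png

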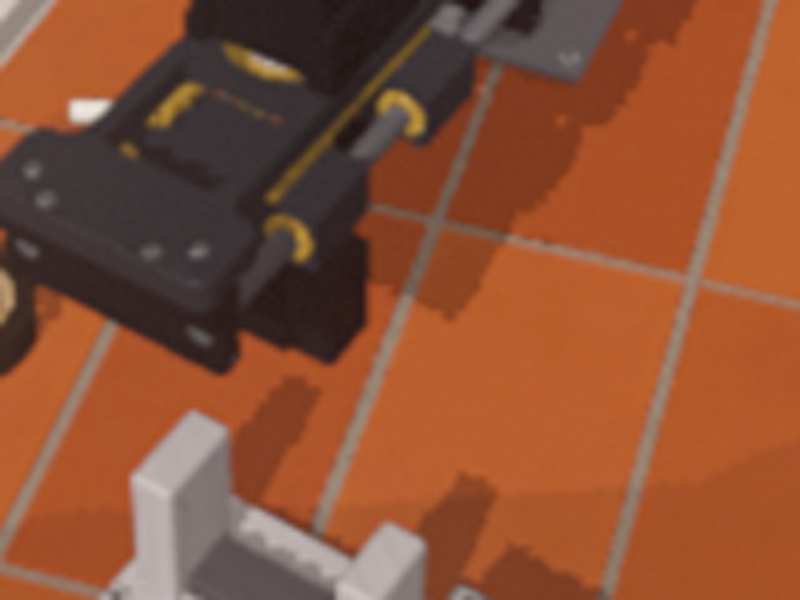

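```bash
python3 -m crank '{"dp":[[1.4,-0.8,0],[1.4,-0.8,0],[1.4,-0.85,0],[0,0,0.7],[0,0,0.7],[0,0,0],[0,0,0],[0,0,0]],"delta_rot":[[0,0,0],[0,0,0],[0,0,0],[0,0,0],[0,0,0],[0,0,0],[0,0,0],[0,0,0]]}' 
python3 go.py .5286 .2256 .125 1.299
python3 - <<'E'
from h import *
s=ctrl.get_image("side");cv2.imwrite("pics/e_raw.png",s)
P=ctrl.get_state()["position"]
c,sn=np.cos(-.272),np.sin(-.272)
W=lambda x,y,z:[.493+c*x-sn*y,.2355+sn*x+c*y,z]
pts=[W(.066,y,.066) for y in(-.017,.017)]
print("stop edge pred",proj("side",pts).round(1))
# cell bottom corners at TCP
C=[[P[0]+c*x-sn*y,P[1]+sn*x+c*y,P[2]-.027] for x,y in((.023,.011),(-.023,.011),(-.023,-.011))]
print("cell bottom pred",proj("side",C).round(1), proj("side",np.array(C)+[0,0,.04]).round(1))
crop(s,255,240,355,330,8,"e_s.png")
E
```

```text
time: 14.0
position: [0.5293, 0.2222, 0.1112]
tool_rot: [2.503, 1.898, 0.0]
ft_force: [-0.3, 0.6, -2.5]
grip_width: 0.249
t 14.0 pos [0.5293 0.2222 0.1112] yaw 1.298 F [-0.29  0.62 -2.47] grip 2.17
remaining dp cm [ 0.31 -0.16 -1.38] after-rot axes [ 0.31 -0.16 -1.38] rot [ 0.    -0.    -0.001]
stop edge pred [[296.1 275.6]
 [283.7 289.9]]
cell bottom pred [[289.  279.9]
 [314.1 293.1]
 [322.  283.4]] [[288.3 262.7]
 [314.3 276. ]
 [322.4 266.2]]
```

View pics/e_s.png

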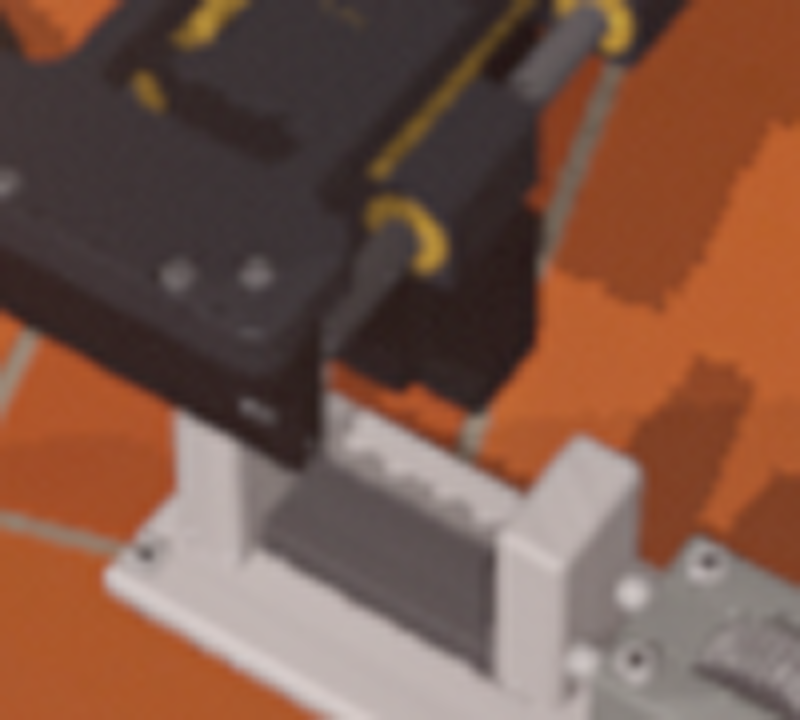

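```bash
python3 - <<'E'
from h import *
s=cv2.imread("pics/e_raw.png")
P=np.array([0.5293,0.2222,0.1112])
c,sn=np.cos(-.272),np.sin(-.272)
k=cv2.resize(s[265:305,290:335],None,fx=16,fy=16,interpolation=cv2.INTER_CUBIC)
k=np.clip(255*(k/255.)**0.45,0,255).astype(np.uint8)
def dr(pts,col):
    for u,v in proj("side",pts): cv2.circle(k,(int((u-290+.5)*16),int((v-265+.5)*16)),3,col,-1)
f=lambda x,y,z:[P[0]+c*x-sn*y,P[1]+sn*x+c*y,P[2]+z]
dr([f(x,y,z) for x in(-.023,.023) for y in(-.011,.011) for z in(-.027,.013)],(255,0,0))
dr([f(x,y,-.019) for x in(-.0095,.0095) for y in(-.011,.011)],(0,255,0))
cv2.imwrite("pics/e_z.png",k)
E
```

```text
(no output)
```

View pics/e_z.png

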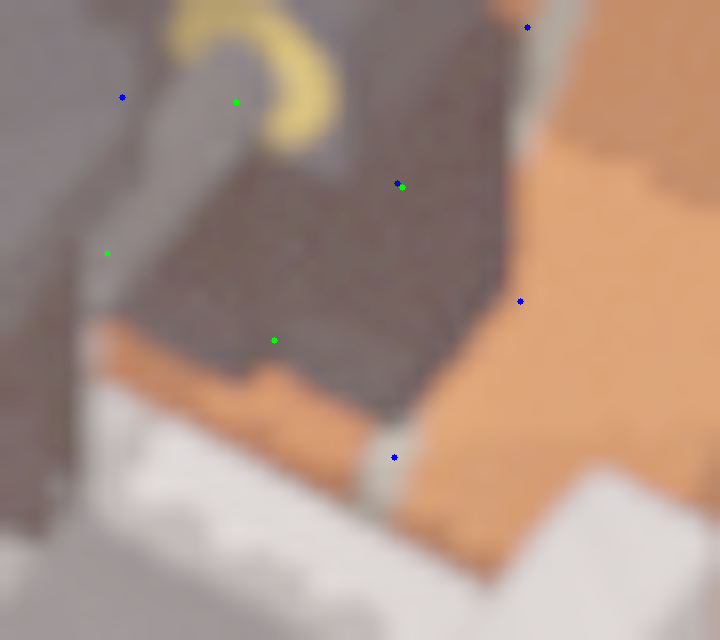

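```bash
python3 - <<'E'
from h import *
k=cv2.imread("pics/c_s.png")[360:560,160:360]; k=cv2.resize(k,None,fx=4,fy=4,interpolation=cv2.INTER_CUBIC)
k=np.clip(255*(k/255.)**0.5,0,255).astype(np.uint8)
c,sn=np.cos(-.272),np.sin(-.272)
for x in(-.023,.023):
  for y in(-.011,.011):
    for z in(0,.04):
      u,v=proj("side",[[.5118+c*x-sn*y,.0700+sn*x+c*y,z]])[0]
      u=((u-290+.5)*5-160)*4;v=((v-150+.5)*5-360)*4
      cv2.circle(k,(int(u),int(v)),5,(255,0,0),-1)
cv2.imwrite("pics/c_z.png",cv2.resize(k,(600,600)))
E
```

```text
(no output)
```

View pics/c_z.png

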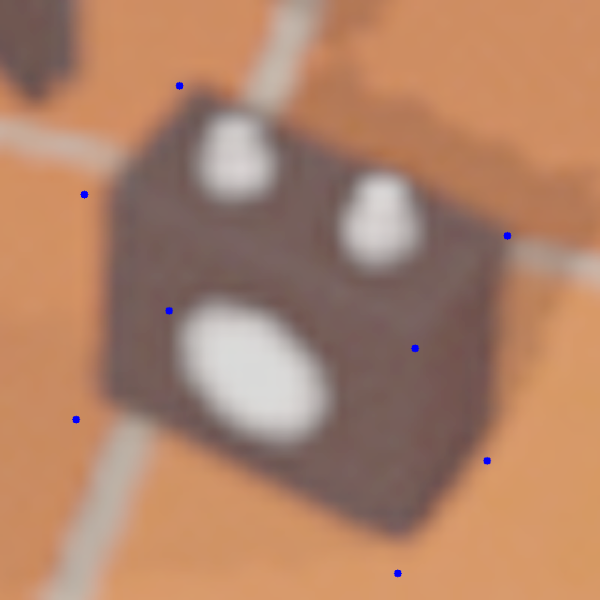

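```bash
python3 -m crank '{"dp":[[0.15,-0.08,0],[0.16,-0.08,0],[0,0,0.6],[0,0,1],[0,0,1],[0,0,1],[0,0,1],[0,0,0.6]],"delta_rot":[[0,0,0],[0,0,0],[0,0,0],[0,0,0],[0,0,0],[0,0,0],[0,0,0],[0,0,0]]}' 
python3 go.py .5286 .2256 .055 1.299
cat > look.py <<'E'
import sys
from h import *
s=ctrl.get_image("side");cv2.imwrite("pics/%s_raw.png"%sys.argv[1],s)
st=ctrl.get_state();P=st["position"];q=np.array(eval(sys.argv[2])) if len(sys.argv)>2 else np.array([.493,.2355,-.272])
x0,y0=262,262
k=cv2.resize(s[y0:y0+70,x0:x0+90],None,fx=8.5,fy=8.5,interpolation=cv2.INTER_CUBIC)
k=np.clip(255*(k/255.)**0.5,0,255).astype(np.uint8)
def dr(p,pts,col):
    c,sn=np.cos(p[2]),np.sin(p[2])
    for x,y,z in pts:
        u,v=proj("side",[[p[0]+c*x-sn*y,p[1]+sn*x+c*y,z]])[0]; cv2.circle(k,(int((u-x0+.5)*8.5),int((v-y0+.5)*8.5)),2,col,-1)
dr((P[0],P[1],-.272),[(x,y,P[2]+z) for x in(-.023,.023) for y in(-.011,.011) for z in(-.027,.013)],(255,0,0))
dr(q,[(.066,y,z) for y in(-.017,.017) for z in(.066,)]+[(.09,.032,.008)]+[(x,y,.018) for x in (.04,.064) for y in(-.011,.011)],(0,255,0))
cv2.imwrite("pics/%s.png"%sys.argv[1],k)
E
python3 look.py f1
```

```text
time: 14.85
position: [0.5276, 0.226, 0.0575]
tool_rot: [-2.502, -1.9, 0.003]
ft_force: [-0.5, -0.2, -1.5]
grip_width: 0.248
t 14.85 pos [0.5276 0.226  0.0575] yaw 1.299 F [-0.51 -0.16 -1.5 ] grip 2.16
remaining dp cm [-0.01  0.11  0.25] after-rot axes [-0.01  0.11  0.25] rot [-0.001  0.001 -0.   ]
```

View pics/f1.png

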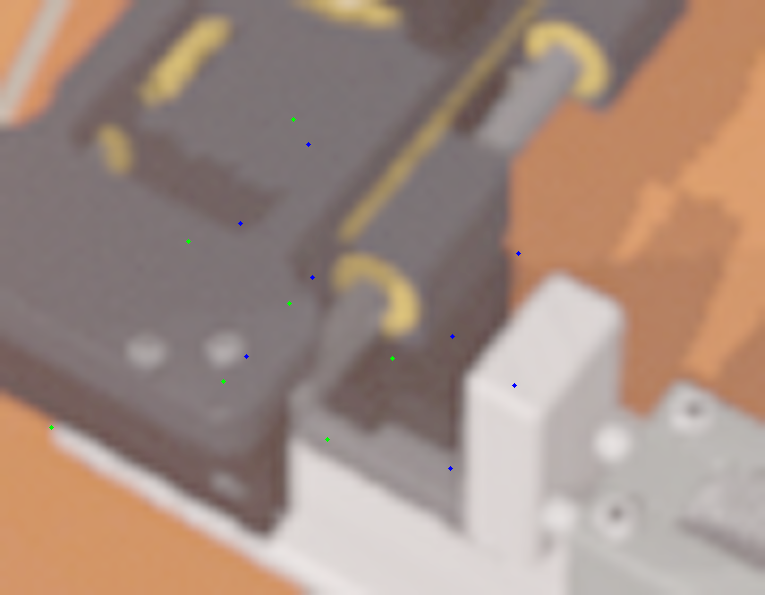

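```bash
python3 - <<'E'
from h import *
s=cv2.imread("pics/f1_raw.png")
k=cv2.resize(s[295:335,290:335],None,fx=17,fy=14,interpolation=cv2.INTER_CUBIC)
k=cv2.resize(s[297:332,292:332],None,fx=17,fy=17,interpolation=cv2.INTER_CUBIC)
cv2.imwrite("pics/f1z.png",np.clip(255*(k/255.)**0.6,0,255).astype(np.uint8))
g=cv2.cvtColor(s,cv2.COLOR_BGR2GRAY)
for u in(300,302,304,306,308,310,312,314): print(u,g[300:330,u])
E
```

```text
300 [ 64  65  66  63  65  65  65  58  50  49  66  85  95  93  87 107 160 184
 188 188 188 186 184 182 184 185 186 186 191 204]
302 [ 70  68  67  66  61  51  42  39  40  41  44  67  84  94  92  87 104 160
 184 189 187 188 186 184 183 183 184 185 186 189]
304 [ 67  64  58  46  38  35  34  37  39  40  40  43  57  80  91  91  87 103
 148 180 187 187 187 186 184 182 182 184 184 185]
306 [ 71  48  37  33  36  35  37  34  38  37  38  41  56  81  90  93  94  89
  95 150 181 187 186 187 186 184 183 182 183 185]
308 [119  74  42  36  38  38  38  38  40  43  40  47  70  85  87  88  91  94
  89  92 133 175 186 186 186 185 183 182 181 182]
310 [ 88  59  48  40  36  35  38  37  40  44  43  43  48  72  85  86  88  91
  95  90  91 132 174 186 185 186 186 184 182 181]
312 [ 44  43  40  36  39  38  37  36  39  40  42  44  44  49  72  84  88  87
  90  95  91  92 136 175 185 185 186 185 184 182]
314 [ 38  37  36  36  35  38  38  38  35  37  40  42  43  42  46  71  82  86
  87  89  94  90  89 113 156 179 184 186 186 184]
```

View pics/f1z.png

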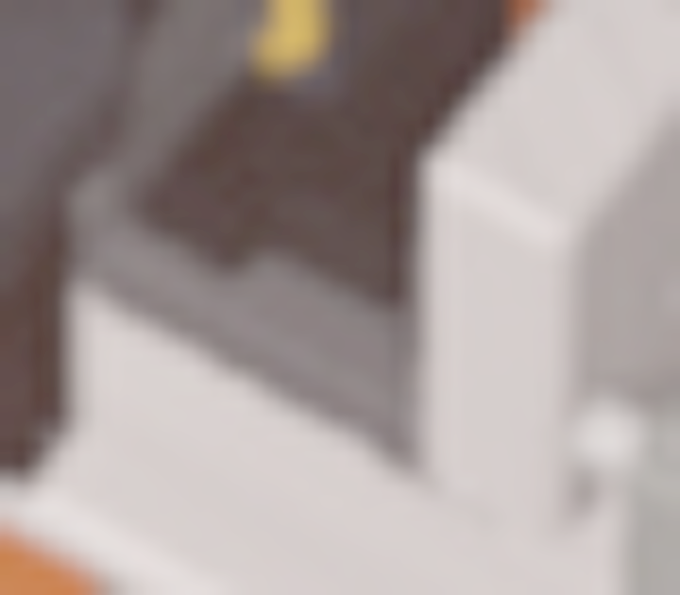

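```bash
cat > ov.py <<'E'
from h import *
import sys
q=eval(sys.argv[1]) if len(sys.argv)>1 else (.493,.2355,-.272)
def ov(n,x0,y0,w,hh,f,out):
    s=cv2.imread(f"pics/{n}0.png")[y0:y0+hh,x0:x0+w]
    k=cv2.resize(s,None,fx=f,fy=f,interpolation=cv2.INTER_CUBIC)
    c,sn=np.cos(q[2]),np.sin(q[2])
    def ln(a,b,col):
        p=[]
        for x,y,z in(a,b):
            u,v=proj(n,[[q[0]+c*x-sn*y,q[1]+sn*x+c*y,z]])[0]; p.append((int((u-x0+.5)*f),int((v-y0+.5)*f)))
        cv2.line(k,*p,col,1)
    def box(X,Y,Z,col):
        for z in Z:
            ln((X[0],Y[0],z),(X[1],Y[0],z),col);ln((X[0],Y[1],z),(X[1],Y[1],z),col);ln((X[0],Y[0],z),(X[0],Y[1],z),col);ln((X[1],Y[0],z),(X[1],Y[1],z),col)
    box((-.09,.09),(-.032,.032),(.008,),(255,255,0))
    box((.005,.066),(-.011,.011),(.018,),(0,255,0)); box((.005,.066),(-.011,.011),(.008,),(0,255,255))
    box((.066,.067),(-.017,.017),(.066,),(255,0,0))
    box((-.078,-.018),(-.02,.02),(.046,),(255,0,255))
    cv2.imwrite("pics/"+out,k)
ov("top",205,185,60,90,6.6,sys.argv[2]+"t.png");ov("side",262,265,125,95,6.3,sys.argv[2]+"s.png")
E
python3 ov.py "(.493,.2355,-.272)" ov1
```

```text
(no output)
```

View pics/ov1t.png

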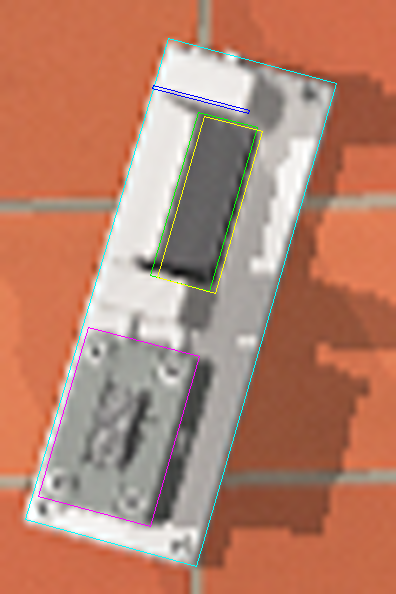

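View pics/ov1s.png

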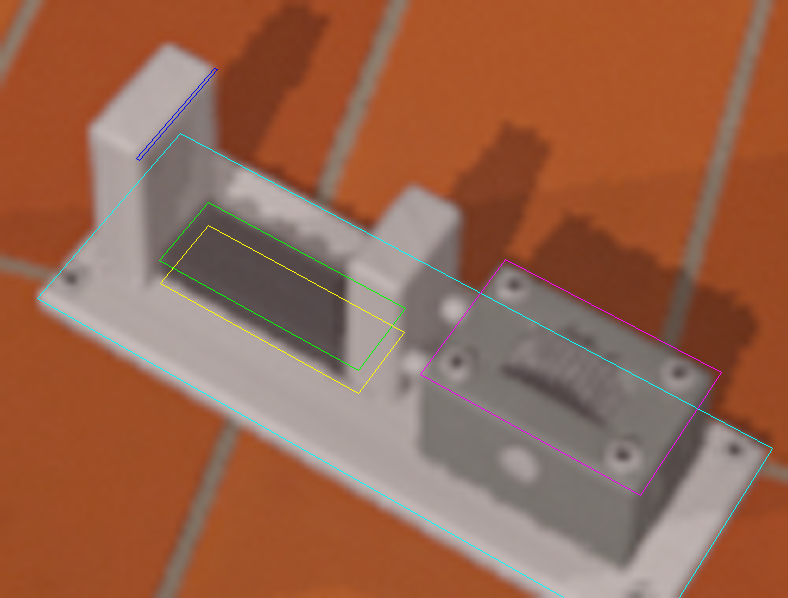

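The bed and the cell agree in the image to about 1 mm. I shift +1 mm across and lower to the bed.

```bash
python3 go.py .5289 .2266 .0455 1.299
python3 -m crank '{"dp":[[0.1,0.05,0],[0,0,0.2],[0,0,0.3],[0,0,0.2],[0,0,0.1],[0,0,0],[0,0,0],[0,0,0]],"delta_rot":[[0,0,0],[0,0,0],[0,0,0],[0,0,0],[0,0,0],[0,0,0],[0,0,0],[0,0,0]]}'
python3 go.py .5289 .2266 .045 1.299
```

```text
t 14.9 pos [0.5272 0.2259 0.0569] yaw 1.299 F [-1.41  1.08 -2.59] grip 2.18
remaining dp cm [0.12 0.15 1.14] after-rot axes [0.12 0.15 1.14] rot [-0.002  0.002 -0.   ]
time: 15.7
position: [0.529, 0.2273, 0.0512]
tool_rot: [-2.502, -1.9, -0.0]
ft_force: [-0.8, -1.0, -1.0]
grip_width: 0.251
t 15.7 pos [0.529  0.2273 0.0512] yaw 1.299 F [-0.82 -0.97 -1.03] grip 2.18
remaining dp cm [-0.07  0.01  0.62] after-rot axes [-0.07  0.01  0.62] rot [ 0. -0.  0.]
```

```bash
python3 -m crank '{"dp":[[0,0,0.2],[0,0,0.15],[0,0,0.1],[0,0,0.05],[0,0,0],[0,0,0],[0,0,0],[0,0,0]],"delta_rot":[[0,0,0],[0,0,0],[0,0,0],[0,0,0],[0,0,0],[0,0,0],[0,0,0],[0,0,0]]}'
python3 go.py .5289 .2266 .045 1.299
```

```text
time: 16.5
position: [0.529, 0.2273, 0.0462]
tool_rot: [2.502, 1.9, 0.0]
ft_force: [0.7, 1.0, -1.4]
grip_width: 0.25
t 16.5 pos [0.529  0.2273 0.0462] yaw 1.299 F [ 0.68  0.98 -1.42] grip 2.17
remaining dp cm [-0.07  0.01  0.12] after-rot axes [-0.07  0.01  0.12] rot [ 0. -0.  0.]
```

```bash
python3 -m crank '{"dp":[[-0.05,0,0.05],[0,0,0.05],[0,0,0.04],[0,0,0],[0,0,0],[0,0,0],[0,0,0],[0,0,0]],"delta_rot":[[0,0,0],[0,0,0],[0,0,0],[0,0,0],[0,0,0],[0,0,0],[0,0,0],[0,0,0]]}'
python3 go.py .5289 .2266 .045 1.299
python3 look.py g1
```

```text
time: 17.3
position: [0.5289, 0.2267, 0.0452]
tool_rot: [-2.502, -1.9, -0.0]
ft_force: [-2.1, -2.2, 5.0]
grip_width: 0.252
t 17.3 pos [0.5289 0.2267 0.0452] yaw 1.299 F [-2.07 -2.18  5.04] grip 2.19
remaining dp cm [-0.01  0.    0.02] after-rot axes [-0.01  0.    0.02] rot [-0. -0. -0.]
```

View pics/g1.png

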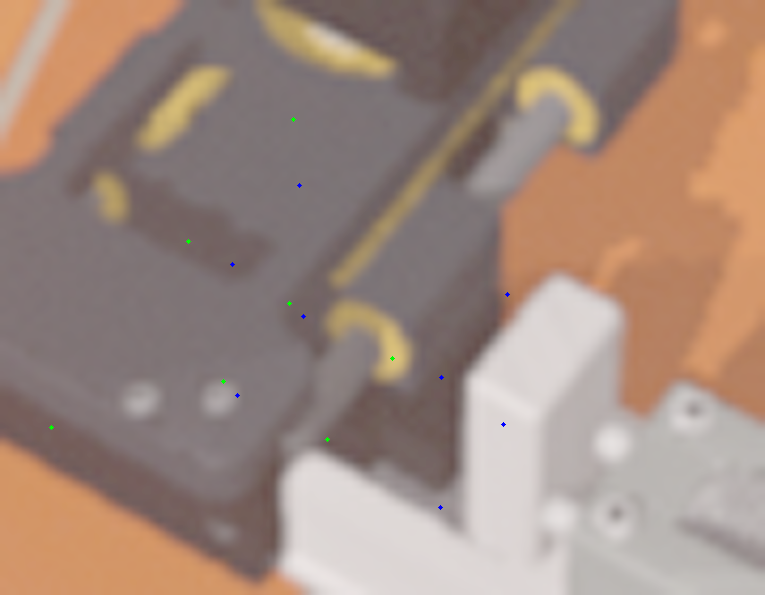

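```bash
python3 -m crank '{"dp":[[0,0,0],[0,0,0],[0,0,0],[0,0,0],[0,0,-0.5],[0,0,-2],[0,0,-3],[0,0,-3]],"delta_rot":[[0,0,0],[0,0,0],[0,0,0],[0,0,0],[0,0,0],[0,0,0],[0,0,0],[0,0,0]]}' 6 20
python3 go.py .5289 .2266 .145 1.299
python3 - <<'E'
from h import *
s=ctrl.get_image("side")
k=cv2.resize(s[245:345,262:372],None,fx=7,fy=6,interpolation=cv2.INTER_CUBIC)
cv2.imwrite("pics/h1.png",np.clip(255*(k/255.)**0.6,0,255).astype(np.uint8))
E
```

```text
time: 18.15
position: [0.5286, 0.2265, 0.1306]
tool_rot: [2.502, 1.9, -0.001]
ft_force: [-0.0, 0.4, 1.1]
grip_width: 0.689
t 18.15 pos [0.5286 0.2265 0.1306] yaw 1.299 F [-0.03  0.38  1.14] grip 5.99
remaining dp cm [ 0.02  0.03 -1.44] after-rot axes [ 0.02  0.03 -1.44] rot [-0.     0.001 -0.   ]
```

View pics/h1.png

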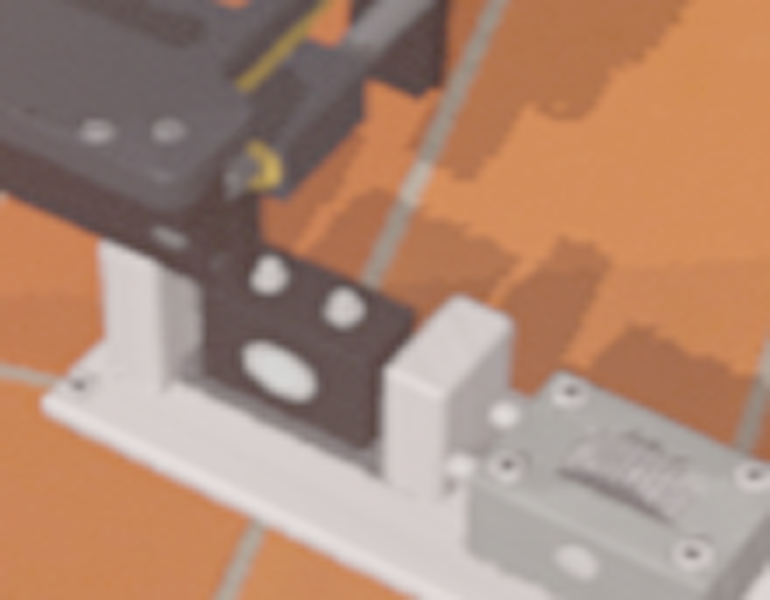

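```bash
python3 - <<'E'
from h import *
q=(.493,.2355,-.272);c,sn=np.cos(q[2]),np.sin(q[2])
def loc(p): d=p[:2]-np.array(q[:2]); return (np.array([[c,sn],[-sn,c]])@d).round(4)
s=cv2.imread("pics/side0.png");t=cv2.imread("pics/top0.png")
crop(s,325,305,375,345,15,"w_s.png");crop(t,208,230,240,275,13,"w_t.png")
for cx in(-.048,):
  for n in("side","top"):
    L=[]
    for x,y,z in((cx,0,.051),(cx-.012,0,.046),(cx+.012,0,.046)):
        L+=proj(n,[[q[0]+c*x-sn*y,q[1]+sn*x+c*y,z]]).tolist()
    L=np.array(L); o,f=((325,305),15) if n=="side" else ((208,230),13)
    print(n,((L-o+.5)*f).round(0).tolist())
E
```

```text
side [[418.0, 260.0], [519.0, 345.0], [312.0, 234.0]]
top [[189.0, 254.0], [176.0, 322.0], [215.0, 188.0]]
```

View pics/w_s.png

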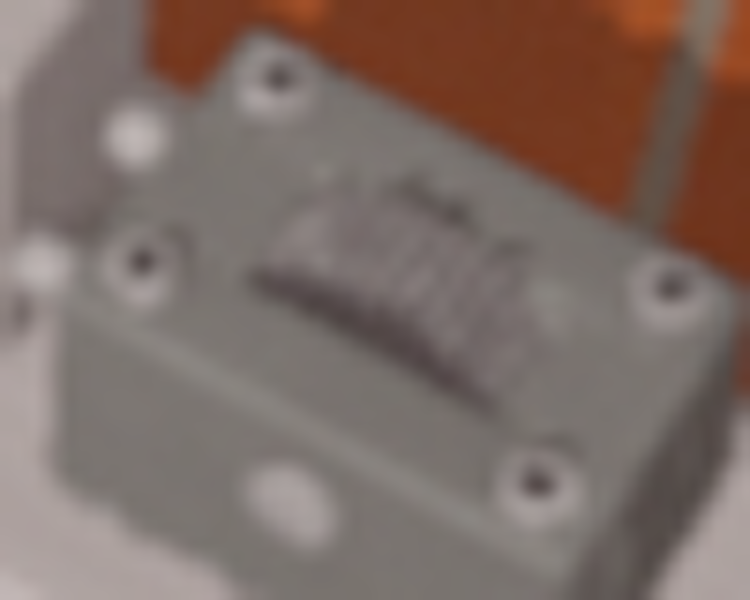

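View pics/w_t.png

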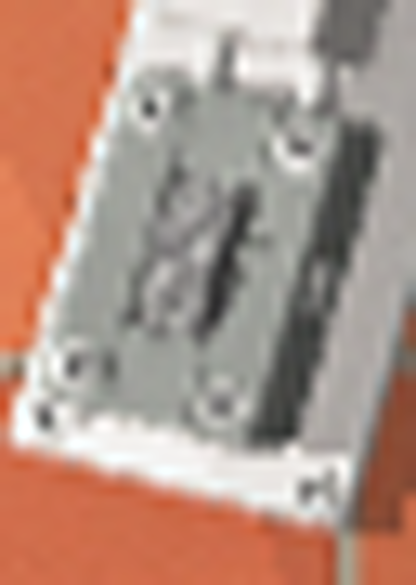

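```bash
python3 go.py .440 .2503 .085 1.299
python3 -m crank '{"dp":[[0,-2,-0.5],[0,-2,0],[0,-2,0],[0,-2,0],[0,-1.2,0],[0,0,1],[0,0,1.5],[0,0,1.5]],"delta_rot":[[0,0,0],[0,0,0],[0,0,0],[0,0,0],[0,0,0],[0,0,0],[0,0,0],[0,0,0]]}' 0 30
python3 go.py .440 .2503 .075 1.299
```

```text
t 18.2 pos [0.5317 0.2278 0.1363] yaw 1.299 F [ 2.34 -0.1   3.35] grip 5.99
remaining dp cm [-0.33 -9.47  5.08] after-rot axes [-0.3  -9.44  5.13] rot [ 0.006 -0.006 -0.   ]
time: 19.0
position: [0.4413, 0.2511, 0.094]
tool_rot: [2.502, 1.899, 0.002]
ft_force: [1.1, -0.7, 0.5]
grip_width: 0.058
t 19.0 pos [0.4413 0.2511 0.094 ] yaw 1.298 F [ 1.07 -0.7   0.47] grip 0.5
remaining dp cm [-0.11 -0.11  1.9 ] after-rot axes [-0.11 -0.1   1.9 ] rot [ 0.001 -0.001 -0.001]
```

```bash
python3 -m crank '{"dp":[[-0.1,-0.1,0.5],[0,0,0.5],[0,0,0.5],[0,0,0.4],[0,0,0.1],[0,0,0],[0,0,0],[0,0,0]],"delta_rot":[[0,0,0],[0,0,0],[0,0,0],[0,0,0],[0,0,0],[0,0,0],[0,0,0],[0,0,0]]}'
python3 go.py .440 .2503 .070 1.299
python3 -m crank '{"dp":[[0,0,0.04],[0,0,0.04],[0,0,0.04],[0,0,0],[0,0,0],[0,0,0],[0,0,0],[0,0,0]],"delta_rot":[[0,0,0],[0,0,0],[0,0,0],[0,0,0],[0,0,0],[0,0,0],[0,0,0],[0,0,0]]}'
python3 go.py .440 .2503 .070 1.299
```

```text
time: 19.8
position: [0.4392, 0.2509, 0.075]
tool_rot: [-2.502, -1.9, -0.001]
ft_force: [0.3, -0.8, 0.3]
grip_width: 0.007
t 19.8 pos [0.4392 0.2509 0.075 ] yaw 1.299 F [ 0.28 -0.82  0.35] grip 0.06
remaining dp cm [-0.04  0.1   0.5 ] after-rot axes [-0.04  0.1   0.5 ] rot [ 0.    -0.001  0.   ]
time: 20.6
position: [0.439, 0.2508, 0.0735]
tool_rot: [-2.502, -1.9, -0.0]
ft_force: [0.4, 0.6, 0.9]
grip_width: 0.004
t 20.6 pos [0.439  0.2508 0.0735] yaw 1.299 F [0.36 0.6  0.9 ] grip 0.04
remaining dp cm [-0.02  0.11  0.35] after-rot axes [-0.02  0.11  0.35] rot [ 0. -0. -0.]
```

```bash
python3 -m crank '{"dp":[[0,0.05,0.05],[0,0.05,0.05],[0,0,0.05],[0,0,0],[0,0,0],[0,0,0],[0,0,0],[0,0,0]],"delta_rot":[[0,0,0],[0,0,0],[0,0,0],[0,0,0],[0,0,0],[0,0,0],[0,0,0],[0,0,0]]}'
python3 go.py .440 .2503 .070 1.299
python3 -m crank '{"dp":[[0,0,0.05],[0,0,0.05],[0,0,0],[0,0,0],[0,0,0],[0,0,0],[0,0,0],[0,0,0]],"delta_rot":[[0,0,0],[0,0,0],[0,0,0],[0,0,0],[0,0,0],[0,0,0],[0,0,0],[0,0,0]]}'
python3 go.py .440 .2503 .070 1.299
```

```text
time: 21.4
position: [0.4399, 0.2505, 0.072]
tool_rot: [-2.502, -1.9, -0.0]
ft_force: [0.3, 0.3, 0.2]
grip_width: 0.004
t 21.4 pos [0.4399 0.2505 0.072 ] yaw 1.299 F [0.28 0.29 0.17] grip 0.03
remaining dp cm [-0.02  0.01  0.2 ] after-rot axes [-0.02  0.01  0.2 ] rot [ 0. -0.  0.]
time: 22.2
position: [0.4399, 0.2505, 0.071]
tool_rot: [2.502, 1.9, 0.0]
ft_force: [-0.5, 0.6, -1.1]
grip_width: 0.006
t 22.2 pos [0.4399 0.2505 0.071 ] yaw 1.299 F [-0.51  0.56 -1.08] grip 0.05
remaining dp cm [-0.02  0.01  0.1 ] after-rot axes [-0.02  0.01  0.1 ] rot [ 0. -0.  0.]
```

```bash
python3 -m crank '{"dp":[[0,0,0.05],[0,0,0.05],[0,0,0],[0,0,0],[0,0,0],[0,0,0],[0,0,0],[0,0,0]],"delta_rot":[[0,0,0],[0,0,0],[0,0,0],[0,0,0],[0,0,0],[0,0,0],[0,0,0],[0,0,0]]}'
python3 go.py .440 .2503 .070 1.299
```

```text
time: 23.0
position: [0.4399, 0.2505, 0.07]
tool_rot: [-2.502, -1.9, -0.0]
ft_force: [0.1, -0.1, 0.0]
grip_width: 0.004
t 23.0 pos [0.4399 0.2505 0.07  ] yaw 1.299 F [ 0.13 -0.14  0.02] grip 0.04
remaining dp cm [-0.02  0.01  0.  ] after-rot axes [-0.02  0.01  0.  ] rot [ 0. -0.  0.]
```

```bash
python3 -m crank '{"dp":[[0,0,0.05],[0,0,0.03],[0,0,0],[0,0,0],[0,0,0],[0,0,0],[0,0,0],[0,0,0]],"delta_rot":[[0,0,0],[0,0,0],[0,0,0],[0,0,0],[0,0,0],[0,0,0],[0,0,0],[0,0,0]]}'
python3 go.py .440 .2503 .070 1.299
```

```text
time: 23.8
position: [0.4399, 0.2505, 0.0692]
tool_rot: [-2.502, -1.9, -0.0]
ft_force: [0.6, -0.5, 0.4]
grip_width: 0.005
t 23.8 pos [0.4399 0.2505 0.0692] yaw 1.299 F [ 0.6  -0.46  0.37] grip 0.04
remaining dp cm [-0.02  0.01 -0.08] after-rot axes [-0.02  0.01 -0.08] rot [ 0. -0.  0.]
```

```bash
python3 -m crank '{"dp":[[0,0,0.05],[0,0,0.03],[0,0,0],[0,0,0],[0,0,0],[0,0,0],[0,0,0],[0,0,0]],"delta_rot":[[0,0,0],[0,0,0],[0,0,0],[0,0,0],[0,0,0],[0,0,0],[0,0,0],[0,0,0]]}'
python3 go.py .440 .2503 .070 1.299
python3 - <<'E'
from h import *
s=ctrl.get_image("side")
k=cv2.resize(s[265:365,280:390],None,fx=7,fy=6,interpolation=cv2.INTER_CUBIC)
cv2.imwrite("pics/i1.png",np.clip(255*(k/255.)**0.6,0,255).astype(np.uint8))
E
```

```text
time: 24.6
position: [0.44, 0.2505, 0.069]
tool_rot: [-2.502, -1.9, -0.0]
ft_force: [-1.1, -0.4, 5.8]
grip_width: 0.006
t 24.6 pos [0.44   0.2505 0.069 ] yaw 1.299 F [-1.15 -0.4   5.77] grip 0.05
remaining dp cm [-0.02  0.01 -0.1 ] after-rot axes [-0.02  0.01 -0.1 ] rot [-0. -0. -0.]
```

View pics/i1.png

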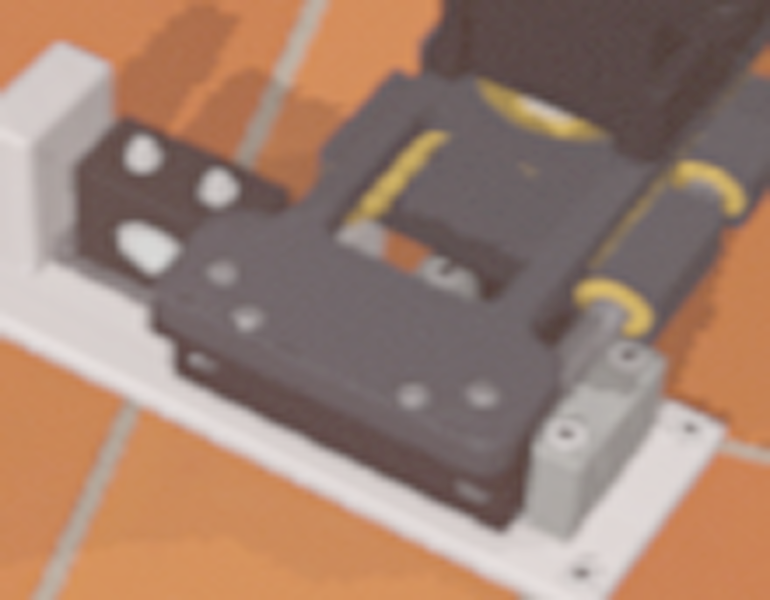

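The rim is felt at TCP z≈0.069 (top ≈0.050) with 5.8 N. First stroke.

```bash
python3 -m crank '{"dp":[[0,0.1,0.01],[0,0.2,0],[0,0.2,0],[0,0.2,0],[0,0.2,0],[0,0.2,0],[0,0.2,0],[0,0.1,0]],"delta_rot":[[0,0,0],[0,0,0],[0,0,0],[0,0,0],[0,0,0],[0,0,0],[0,0,0],[0,0,0]]}'
python3 go.py .440 .2503 .070 1.299
python3 - <<'E'
from h import *
s=ctrl.get_image("side")
k=cv2.resize(s[265:365,280:390],None,fx=7,fy=6,interpolation=cv2.INTER_CUBIC)
cv2.imwrite("pics/i2.png",np.clip(255*(k/255.)**0.6,0,255).astype(np.uint8))
E
```

```text
time: 25.45
position: [0.4531, 0.2468, 0.0689]
tool_rot: [-2.501, -1.9, 0.001]
ft_force: [-3.5, -0.1, 6.2]
grip_width: 0.008
t 25.45 pos [0.4531 0.2468 0.0689] yaw 1.299 F [-3.55 -0.13  6.16] grip 0.07
remaining dp cm [-0.02 -1.35 -0.11] after-rot axes [-0.02 -1.35 -0.11] rot [-0.001  0.     0.   ]
```

View pics/i2.png

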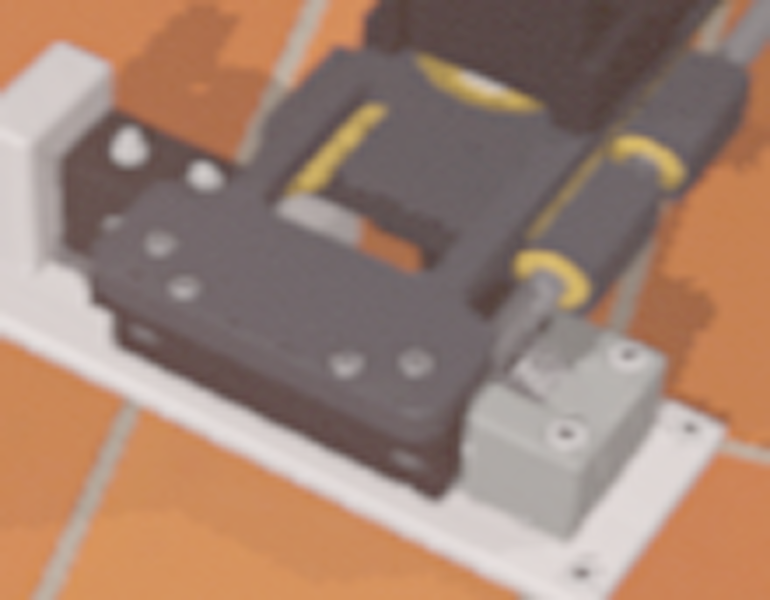

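```bash
python3 -m crank '{"dp":[[0,0,-0.3],[0,0,-0.3],[0,-0.6,0],[0,-0.8,0],[0,0,0.2],[0,0,0.2],[0,0,0.2],[0,0,0]],"delta_rot":[[0,0,0],[0,0,0],[0,0,0],[0,0,0],[0,0,0],[0,0,0],[0,0,0],[0,0,0]]}'
python3 go.py .440 .2503 .070 1.299
```

```text
time: 26.3
position: [0.44, 0.2506, 0.0689]
tool_rot: [-2.502, -1.899, 0.0]
ft_force: [-2.7, -1.3, 5.4]
grip_width: 0.006
t 26.3 pos [0.44   0.2506 0.0689] yaw 1.299 F [-2.73 -1.27  5.37] grip 0.06
remaining dp cm [-0.02  0.01 -0.11] after-rot axes [-0.02  0.01 -0.11] rot [-0.001 -0.    -0.   ]
```

Second stroke, with slightly more press.

```bash
python3 -m crank '{"dp":[[0,0.1,0.02],[0,0.2,0],[0,0.2,0],[0,0.2,0],[0,0.2,0],[0,0.2,0],[0,0.2,0],[0,0.1,0]],"delta_rot":[[0,0,0],[0,0,0],[0,0,0],[0,0,0],[0,0,0],[0,0,0],[0,0,0],[0,0,0]]}'
python3 go.py .440 .2503 .070 1.299
python3 - <<'E'
from h import *
s=ctrl.get_image("side")
k=cv2.resize(s[265:365,280:390],None,fx=7,fy=6,interpolation=cv2.INTER_CUBIC)
cv2.imwrite("pics/i3.png",np.clip(255*(k/255.)**0.6,0,255).astype(np.uint8))
E
```

```text
time: 27.1
position: [0.4525, 0.247, 0.0688]
tool_rot: [-2.501, -1.899, 0.003]
ft_force: [-6.5, -0.5, 11.1]
grip_width: 0.007
t 27.1 pos [0.4525 0.247  0.0688] yaw 1.299 F [-6.52 -0.52 11.11] grip 0.06
remaining dp cm [-0.02 -1.29 -0.11] after-rot axes [-0.02 -1.29 -0.12] rot [-0.003  0.    -0.   ]
```

View pics/i3.png

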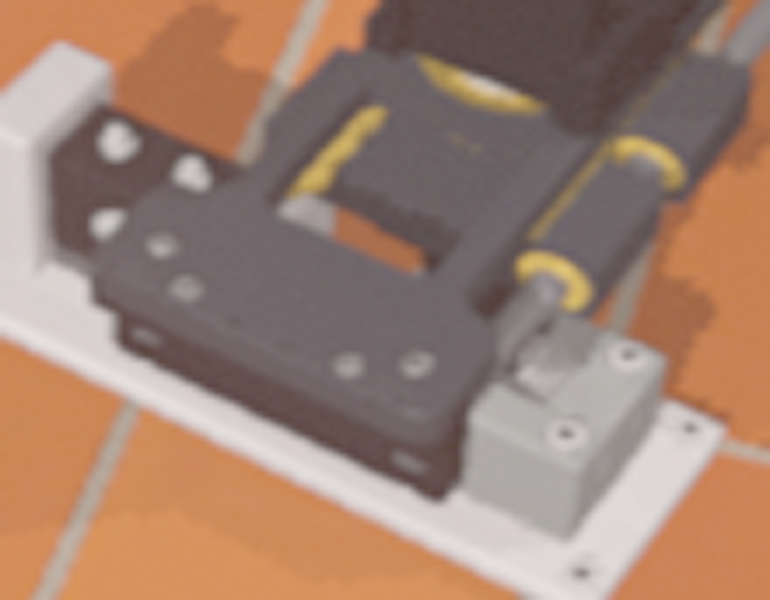

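```bash
python3 -m crank '{"dp":[[0,0,-0.3],[0,0,-0.3],[0,-0.6,0],[0,-0.8,0],[0,0,0.2],[0,0,0.2],[0,0,0.16],[0,0,0]],"delta_rot":[[0,0,0],[0,0,0],[0,0,0],[0,0,0],[0,0,0],[0,0,0],[0,0,0],[0,0,0]]}'
python3 go.py .440 .2503 .070 1.299
python3 -m crank '{"dp":[[0,0.05,0.01],[0,0.1,0],[0,0.1,0],[0,0.1,0],[0,0.1,0],[0,0.05,0],[0,0,0],[0,0,0]],"delta_rot":[[0,0,0],[0,0,0],[0,0,0],[0,0,0],[0,0,0],[0,0,0],[0,0,0],[0,0,0]]}'
python3 go.py .440 .2503 .070 1.299
```

```text
time: 27.95
position: [0.4398, 0.2506, 0.0689]
tool_rot: [-2.502, -1.9, 0.001]
ft_force: [-3.0, -0.0, 4.9]
grip_width: 0.005
t 27.95 pos [0.4398 0.2506 0.0689] yaw 1.299 F [-2.99 -0.02  4.85] grip 0.04
remaining dp cm [-0.02  0.02 -0.11] after-rot axes [-0.02  0.02 -0.11] rot [-0.001  0.    -0.   ]
time: 28.75
position: [0.4437, 0.2501, 0.0689]
tool_rot: [-2.5, -1.899, 0.002]
ft_force: [-4.5, 1.3, 7.3]
grip_width: 0.003
t 28.75 pos [0.4437 0.2501 0.0689] yaw 1.299 F [-4.49  1.29  7.29] grip 0.03
remaining dp cm [-0.08 -0.36 -0.11] after-rot axes [-0.08 -0.36 -0.11] rot [-0.002 -0.     0.   ]
```

```bash
python3 -m crank '{"dp":[[0,0.05,0],[0,0.1,0],[0,0.1,0],[0,0.1,0],[0,0.1,0],[0,0.05,0],[0,0,0],[0,0,0]],"delta_rot":[[0,0,0],[0,0,0],[0,0,0],[0,0,0],[0,0,0],[0,0,0],[0,0,0],[0,0,0]]}'
python3 go.py .440 .2503 .070 1.299
python3 - <<'E'
from h import *
s=ctrl.get_image("side")
k=cv2.resize(s[265:365,280:390],None,fx=7,fy=6,interpolation=cv2.INTER_CUBIC)
cv2.imwrite("pics/i4.png",np.clip(255*(k/255.)**0.6,0,255).astype(np.uint8))
E
```

```text
time: 29.55
position: [0.4486, 0.2489, 0.0689]
tool_rot: [-2.5, -1.899, 0.001]
ft_force: [-4.1, 1.2, 7.1]
grip_width: -0.001
t 29.55 pos [0.4486 0.2489 0.0689] yaw 1.299 F [-4.08  1.24  7.13] grip -0.01
remaining dp cm [-0.1  -0.87 -0.1 ] after-rot axes [-0.1  -0.87 -0.11] rot [-0.002 -0.001  0.   ]
```

View pics/i4.png

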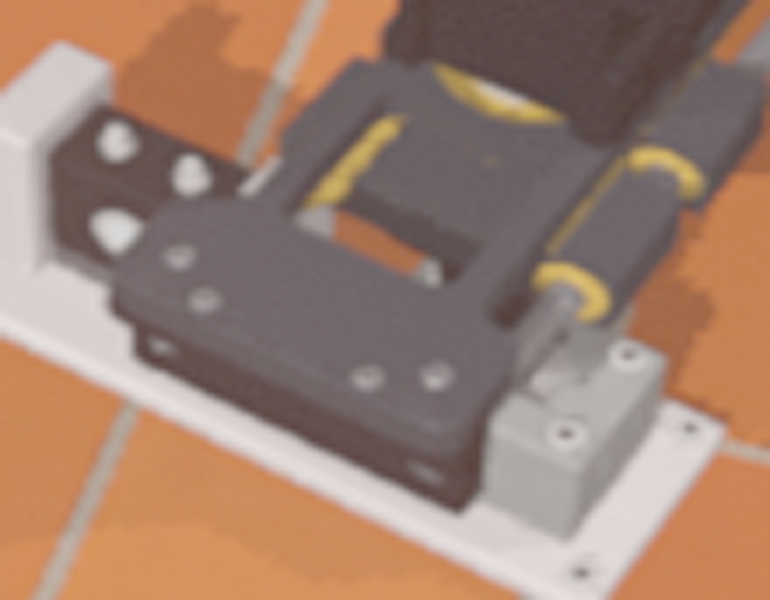

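```bash
python3 -m crank '{"dp":[[0,0,-0.5],[0,0,-1.5],[0,-1,-3],[-2,-1,-3],[-2,-1,0],[-2,-1,0],[-2,0,0],[0,0,0]],"delta_rot":[[0,0,0],[0,0,0],[0,0,0],[0,0,0],[0,0,0],[0,0,0],[0,0,0],[0,0,0]]}'
python3 go.py .440 .2503 .070 1.299
python3 - <<'E'
from h import *
s=ctrl.get_image("side");cv2.imwrite("pics/j_raw.png",s)
k=cv2.resize(s[265:335,262:352],None,fx=8.5,fy=8.5,interpolation=cv2.INTER_CUBIC)
cv2.imwrite("pics/j1.png",np.clip(255*(k/255.)**0.6,0,255).astype(np.uint8))
t=ctrl.get_image("top");cv2.imwrite("pics/jt_raw.png",t)
crop(t,200,180,270,275,6,"j2.png")
E
```

```text
time: 30.4
position: [0.3893, 0.1791, 0.1484]
tool_rot: [-2.505, -1.896, 0.0]
ft_force: [0.4, 0.1, 0.5]
grip_width: 0.008
t 30.4 pos [0.3893 0.1791 0.1484] yaw 1.296 F [0.39 0.11 0.48] grip 0.07
remaining dp cm [8.23 2.95 7.84] after-rot axes [8.22 2.98 7.84] rot [-0.    -0.    -0.003]
```

View pics/j1.png

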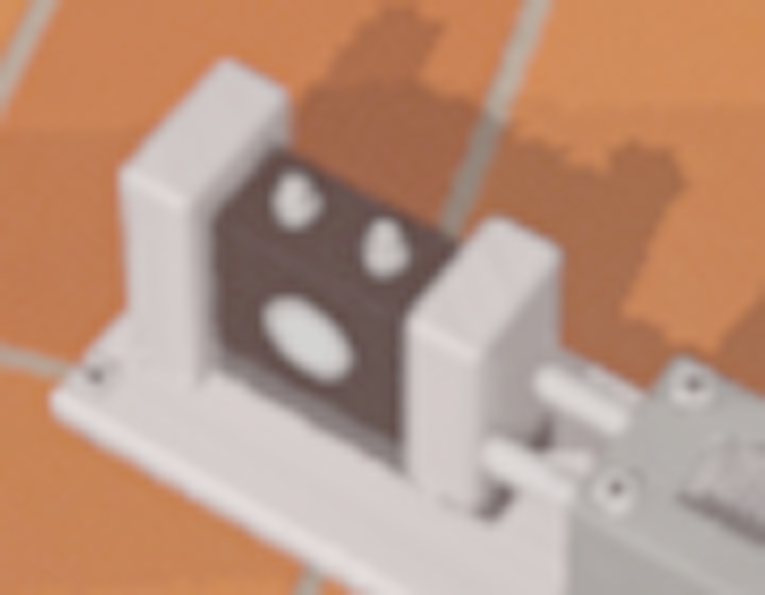

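View pics/j2.png

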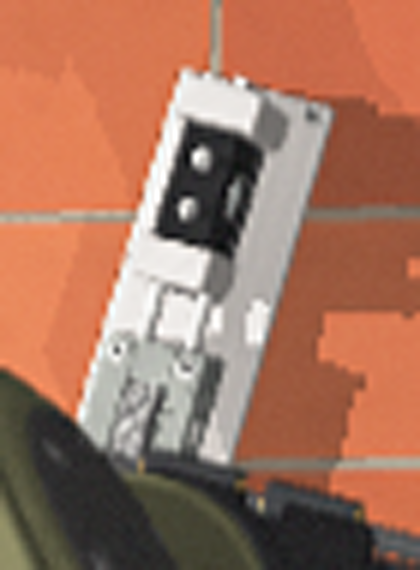

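```bash
cat > disp.py <<'E'
from h import *
import sys
def d(a,b,n,box):
    A=cv2.cvtColor(cv2.imread(a),cv2.COLOR_BGR2GRAY);B=cv2.cvtColor(cv2.imread(b),cv2.COLOR_BGR2GRAY)
    x0,y0,x1,y1=box;f=8
    T=cv2.resize(A[y0:y1,x0:x1],None,fx=f,fy=f,interpolation=cv2.INTER_CUBIC)
    m=20
    S=cv2.resize(B[y0-m:y1+m,x0-m:x1+m],None,fx=f,fy=f,interpolation=cv2.INTER_CUBIC)
    r=cv2.matchTemplate(S,T,cv2.TM_CCOEFF_NORMED);_,v,_,p=cv2.minMaxLoc(r)
    return np.array(p)/f-m,round(v,3)
q=(.493,.2355,-.272);c,sn=np.cos(q[2]),np.sin(q[2])
def pxmm():
    p=proj("side",[[q[0]+c*x,q[1]+sn*x,.06] for x in(0,.01)]); return (p[1]-p[0])/10
if __name__=="__main__":
    a,b=sys.argv[1:3]; box=eval(sys.argv[3])
    v,s=d(a,b,"side",box); g=pxmm(); print("px",v,"score",s,"mm along clamp x",(v@g/(g@g)).round(2),"perp px",((v[0]*g[1]-v[1]*g[0])/np.linalg.norm(g)).round(2))
E
python3 - <<'E'
import sys; sys.argv=['x']
from disp import *
P=lambda l:[((u+.5)/8.5-.5+262,(v+.5)/8.5-.5+265) for u,v in l]
for nm,l in(("stop in",[(285,100),(187,193)]),("jaw front",[(500,218),(412,316)])):
    for p in P(l):
        w=plane("side",p,.066)-[.493,.2355,0]; print(nm,(c*w[0]+sn*w[1]).round(4),(-sn*w[0]+c*w[1]).round(4))
E
python3 disp.py pics/side0.png pics/j_raw.png "(317,293,337,330)"; python3 disp.py pics/side0.png pics/j_raw.png "(272,268,300,312)"
```

```text
stop in 0.0665 -0.0149
stop in 0.0691 0.0129
jaw front 0.018 -0.0137
jaw front 0.0194 0.0133
px [-6.625 -3.75 ] score 0.786 mm along clamp x 12.19 perp px -0.2
px [-0.125 -0.375] score 0.702 mm along clamp x 0.46 perp px -0.27
```

```bash
python3 -m crank '{"dp":[[1.5,0.5,0],[2,1,0],[2,1,1],[2,0.5,2],[0.7,0,2],[0,0,2],[0,0,0],[0,0,0]],"delta_rot":[[0,0,-0.003],[0,0,0],[0,0,0],[0,0,0],[0,0,0],[0,0,0],[0,0,0],[0,0,0]]}'
python3 go.py .440 .2503 .069 1.299
```

```text
time: 31.3
position: [0.4405, 0.2529, 0.0783]
tool_rot: [2.498, 1.904, -0.001]
ft_force: [-0.2, 0.3, -0.2]
grip_width: 0.005
t 31.3 pos [0.4405 0.2529 0.0783] yaw 1.302 F [-0.16  0.33 -0.16] grip 0.04
remaining dp cm [-0.26  0.02  0.93] after-rot axes [-0.26  0.02  0.93] rot [0.    0.001 0.003]
```

```bash
python3 -m crank '{"dp":[[-0.2,0,0.3],[-0.06,0,0.3],[0,0,0.2],[0,0,0.1],[0,0,0.05],[0,0,0.05],[0,0,0],[0,0,0]],"delta_rot":[[0,0,0.003],[0,0,0],[0,0,0],[0,0,0],[0,0,0],[0,0,0],[0,0,0],[0,0,0]]}'
python3 go.py .440 .2503 .069 1.299
```

```text
time: 32.1
position: [0.4397, 0.2501, 0.0689]
tool_rot: [-2.502, -1.9, -0.0]
ft_force: [-2.2, -1.1, 5.2]
grip_width: 0.01
t 32.1 pos [0.4397 0.2501 0.0689] yaw 1.299 F [-2.18 -1.06  5.24] grip 0.09
remaining dp cm [ 0.03  0.02 -0.01] after-rot axes [ 0.03  0.02 -0.01] rot [ 0. -0. -0.]
```

```bash
python3 -m crank '{"dp":[[0,0,0.04],[0,0.1,0],[0,0.15,0],[0,0.15,0],[0,0.15,0],[0,0.15,0],[0,0.1,0],[0,0,0]],"delta_rot":[[0,0,0],[0,0,0],[0,0,0],[0,0,0],[0,0,0],[0,0,0],[0,0,0],[0,0,0]]}'
python3 go.py .440 .2503 .069 1.299
```

```text
time: 32.9
position: [0.4457, 0.2495, 0.0688]
tool_rot: [-2.498, -1.899, 0.002]
ft_force: [-5.7, 0.2, 9.8]
grip_width: 0.004
t 32.9 pos [0.4457 0.2495 0.0688] yaw 1.3 F [-5.69  0.18  9.81] grip 0.03
remaining dp cm [-0.07 -0.58 -0.01] after-rot axes [-0.07 -0.58 -0.02] rot [-0.003 -0.001  0.001]
```

```bash
python3 -m crank '{"dp":[[0,0,-0.5],[0,0,-1.5],[0,-1,-3],[-2,-1,-3],[-2,-1,0],[-2,-1,0],[-2,0,0],[0,0,0]],"delta_rot":[[0,0,0],[0,0,0],[0,0,0],[0,0,0],[0,0,0],[0,0,0],[0,0,0],[0,0,0]]}'
python3 go.py .440 .2503 .070 1.299
python3 - <<'E'
from h import *
s=ctrl.get_image("side");cv2.imwrite("pics/k_raw.png",s)
k=cv2.resize(s[265:335,262:352],None,fx=8.5,fy=8.5,interpolation=cv2.INTER_CUBIC)
cv2.imwrite("pics/k1.png",np.clip(255*(k/255.)**0.6,0,255).astype(np.uint8))
E
python3 disp.py pics/j_raw.png pics/k_raw.png "(308,288,332,328)"; python3 disp.py pics/j_raw.png pics/k_raw.png "(272,268,308,315)";python3 disp.py pics/j_raw.png pics/k_raw.png "(340,305,388,350)"
```

```text
time: 33.7
position: [0.3869, 0.1794, 0.1479]
tool_rot: [-2.504, -1.897, -0.0]
ft_force: [0.8, 0.3, 0.2]
grip_width: 0.004
t 33.7 pos [0.3869 0.1794 0.1479] yaw 1.296 F [0.83 0.25 0.23] grip 0.03
remaining dp cm [8.26 3.19 7.79] after-rot axes [8.26 3.21 7.79] rot [-0.    -0.    -0.003]
px [0. 0.] score 0.999 mm along clamp x 0.0 perp px 0.0
px [0. 0.] score 1.0 mm along clamp x 0.0 perp px 0.0
px [0. 0.] score 0.999 mm along clamp x 0.0 perp px 0.0
```

View pics/k1.png

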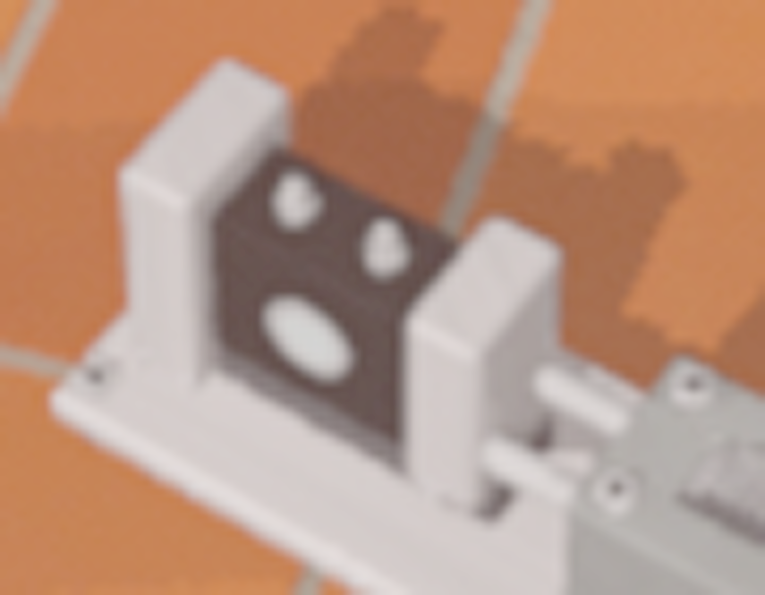

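```bash
cat > ov2.py <<'E'
from h import *
import sys
q=(.493,.2355,-.272);c,sn=np.cos(q[2]),np.sin(q[2])
def ov(raw,n,x0,y0,w,hh,f,out,jx,off):
    s=cv2.imread(raw)[y0:y0+hh,x0:x0+w]
    k=cv2.resize(s,None,fx=f,fy=f,interpolation=cv2.INTER_CUBIC)
    def ln(a,b,col):
        p=[]
        for x,y,z in(a,b):
            u,v=proj(n,[[q[0]+c*x-sn*y,q[1]+sn*x+c*y,z]])[0]+off; p.append((int((u-x0+.5)*f),int((v-y0+.5)*f)))
        cv2.line(k,*p,col,1)
    ln((.066,-.017,.066),(.066,.017,.066),(255,0,0));ln((.066,.017,.066),(.066,.017,.008),(255,0,0))
    for J,col in jx:
        for x in(J,J-.016):
            ln((x,-.015,.065),(x,.015,.065),col); ln((x,.015,.065),(x,.015,.01),col)
    cv2.imwrite("pics/"+out,k)
off=np.array(eval(sys.argv[3]))
ov(sys.argv[1],"side",270,265,75,65,10,sys.argv[2],[(.020,(0,255,0)),(.016,(0,0,255))],off)
E
python3 ov2.py pics/k_raw.png k2.png "(0,0)"
python3 - <<'E'
from h import *
t=cv2.imread("pics/jt_raw.png"); crop(t,210,188,260,240,11,"k3.png")
E
```

```text
(no output)
```

View pics/k2.png

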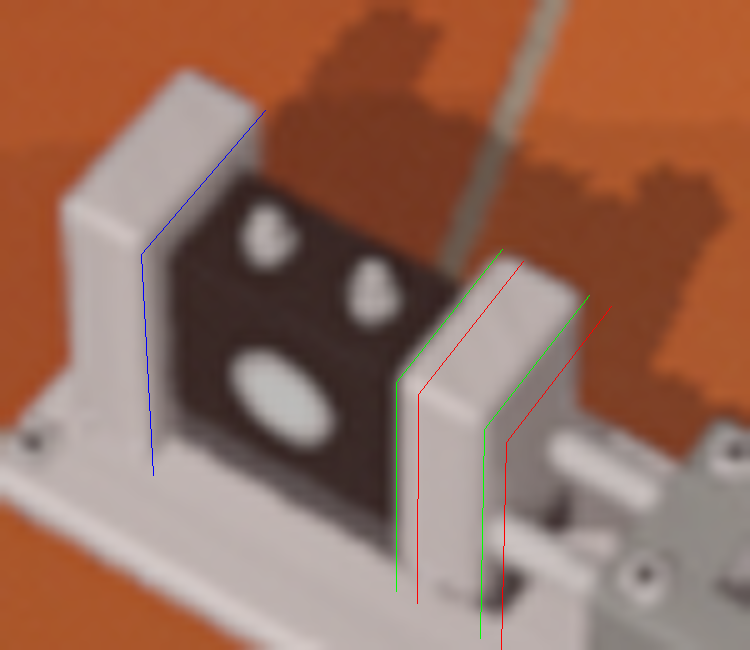

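View pics/k3.png

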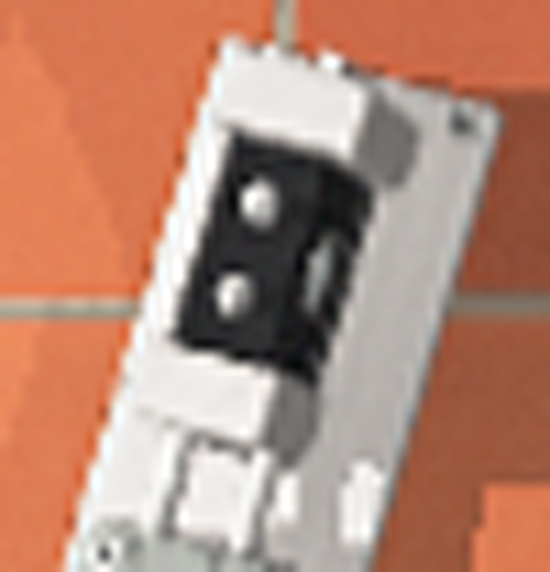

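The overlay agrees. With the pad home, the predicted jaw edges (397 and 484) fit the seen ones (400 and 487), as the stop does; the pad-out prediction (418 and 506) does not. The last stroke, at 9.8 N press and 5.7 N along the rim, moved nothing, so the clamp is tight. The robot is clear of everything.

```bash
python3 - <<'E'
from h import *
cv2.imwrite("pics/final.png",ctrl.get_image("side"))
s=ctrl.get_state();print(s["time"],s["ft_force"].round(1),s["position"].round(3))
E
```

```text
33.8 [ 0.3  0.1 -0.4] [0.388 0.182 0.148]
```

View pics/final.png

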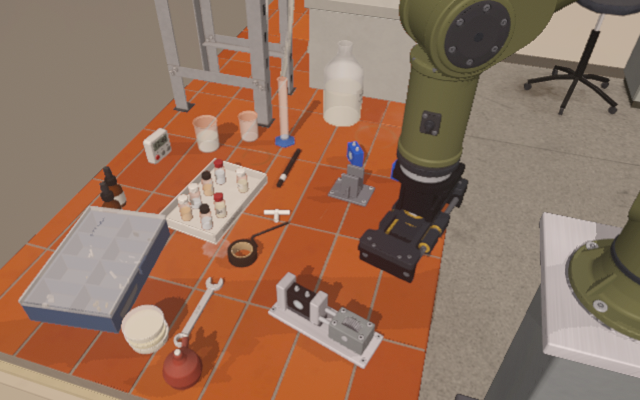

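The cell is clamped at (303,300), and the tape, tee and key are unmoved at (242,253), (277,213) and (270,232). The rack is empty and the gripper is clear. I hand in.

```bash
python3 -c "
from bench import ctrl
print(ctrl.close_job())"
```

```text
the job is handed in; nothing more can be done
None
```

The flow cell is clamped upright on the clamp's bed, tight against the fixed stop, and I handed the job in at about 34 s.

I took it from the rack by its ends and stood it on the free worktop. I then took it again by its broad faces and set it on the bed with a light 5 N contact. The rim's top was felt about 1 mm below nominal, and I rolled the wheel in four strokes, the last two after it had gone tight.

**Last checks:**
- **Tightness:** the last stroke, at 9.8 N press and 5.7 N along the rim, moved nothing in the image (0.0 px), so the wheel is tight.
- **Pad:** the overlay fits the jaw with its pad pressed home, at 46 mm between jaw and stop. I could not see the pad itself.
- **Surroundings:** the tape, tee and key look unmoved, and the robot was touching nothing.

**What disagreed or ran over:**
- Rough hand-picked edge points gave 48.5–49.7 mm between jaw and stop instead of 46. I trusted the overlay and the stall test over these.
- Matching the jaw between the first and last pictures gave about 12.2 mm of travel, just under the 13 mm minimum expected. The match was poor.
- In the second stroke the press reached 11 N for a moment, slightly above the 5–10 N advised.

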